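# Turn the test cassettes and clear the lab bench

### The job

Lay every test cassette in the shallow white incubator tray, flat on the tray's floor with its read window facing up (turn over the ones that lie window-down), and once they are all in, press the incubator's start button fully down and let it go. Also clear the bench, before or after: lay the capped tubes in the long low grey tray and stand the sample jars upright in the deep square grey box. Leave the rinse bottle, timer and glass dish where they are.

Things in the scene. Friction and masses are not known exactly. Their poses are not given: they have to be found in the camera images.
- cassette1: test cassette, a flat white plastic block 84 (x) x 44 (y) x 20 mm (z), 90 g; its origin is its centre. One 84 x 44 face (+z) carries a long dark read window and a dark round sample well; the other face (-z) and the edges are plain. Starts window-down on the bench (its z points down). May be absent
- cassette2: test cassette, a flat white plastic block 84 (x) x 44 (y) x 20 mm (z), 90 g; its origin is its centre. One 84 x 44 face (+z) carries a long dark read window and a dark round sample well; the other face (-z) and the edges are plain. Starts window-down on the bench (its z points down). May be absent
- cassette3: test cassette, a flat white plastic block 84 (x) x 44 (y) x 20 mm (z), 90 g; its origin is its centre. One 84 x 44 face (+z) carries a long dark read window and a dark round sample well; the other face (-z) and the edges are plain. Starts window-up. May be absent
- incubator_floor (a point): middle of the top of the incubator tray's floor, 6 mm above the bench. White open tray fixed to the bench, inside 130 (x) x 290 mm (y); its 5 mm rim stands 10 mm above this floor. Room for three cassettes end to end along y, at y = -93, 0, 93 mm. Beyond the +y rim a white block 50 mm wide, 20 mm high, carries the start button
- start_top (a point): centre of the top of the start button, a grey round button 28 mm across in a white housing on the incubator's block; pressed straight down
- start (a joint): travel of the start button: 0 up, 0.006 m fully down; spring, 5 N at full travel; it counts as pressed beyond 0.0045 m and comes back by itself
- tube_tray: long low grey tray fixed to the bench, open on top, 170 (x) x 130 (y) x 30 mm high, 4 mm walls; origin at the centre of its underside (inner floor 4 mm above). For the tubes
- jar_box: deep square grey box fixed to the bench, open on top, 130 x 130 x 60 mm high, 4 mm walls; origin at the centre of its underside (inner floor 4 mm above). For the jars
- tube1: capped sample tube, lying along its x: 110 mm long, round clear body 19 mm thick in the middle, a 24 mm square white cap at +x and a 24 mm square clear foot at -x, so it does not roll; origin on its axis near mid-length (12 mm above what it lies on). 30 g. May be absent
- tube2: capped sample tube, lying along its x: 110 mm long, round clear body 19 mm thick in the middle, a 24 mm square white cap at +x and a 24 mm square clear foot at -x, so it does not roll; origin on its axis near mid-length (12 mm above what it lies on). 30 g. May be absent
- jar1: screw-cap sample jar, clear, amber contents, 40 mm diameter, white cap 45 mm diameter and 14 mm high on top, 54 mm high overall, stands upright; origin at the centre of its underside, +z to the cap. 80 g. May be absent
- jar2: screw-cap sample jar, clear, amber contents, 40 mm diameter, white cap 45 mm diameter and 14 mm high on top, 54 mm high overall, stands upright; origin at the centre of its underside, +z to the cap. 80 g. May be absent
- rinse: small white rinse bottle, 50 mm diameter, 90 mm high, standing beyond the work: leave alone. Origin at the centre of its underside
- timer: grey timer, 60 x 75 x 22 mm with a black round dial on top, lying beyond the work: leave alone. Origin at the centre of its underside
- petri: shallow round glass dish, 90 mm across, 15 mm high, beyond the work: leave alone. Origin at the centre of its underside

How it is judged (in metres and radians):
On the way, in this order (a step that is already met when the one before it is completed fails the run):
1. every cassette present lies flat on the incubator tray's floor, window up (x of cassette1 in the frame of incubator_floor between -0.055 and 0.055 m and y of cassette1 in the frame of incubator_floor between -0.14 and 0.14 m and z of cassette1 in the frame of incubator_floor between 0.004 and 0.015 m and angle between each of cassette1, cassette2, cassette3's own z axis and vertical below 0.12 rad and x of cassette2 in the frame of incubator_floor between -0.055 and 0.055 m and y of cassette2 in the frame of incubator_floor between -0.14 and 0.14 m and z of cassette2 in the frame of incubator_floor between 0.004 and 0.015 m and x of cassette3 in the frame of incubator_floor between -0.055 and 0.055 m and y of cassette3 in the frame of incubator_floor between -0.14 and 0.14 m and z of cassette3 in the frame of incubator_floor between 0.004 and 0.015 m), for 0.2 s.
2. then the start button is pressed (value of joint start above 0.0045 m), for 0.05 s.
At the end, for the whole second after the job is handed in: Cassettes flat (0.12 rad) on the incubator floor, windows up; tubes in the long low tray; jars upright (0.2 rad) on the floor of the square box; start button pressed beyond 4.5 mm once the cassettes were in, and up again (all of step 1 and x of tube1 in the frame of tube_tray between -0.08 and 0.08 m and y of tube1 in the frame of tube_tray between -0.06 and 0.06 m and z of tube1 in the frame of tube_tray between 0.008 and 0.05 m and x of tube2 in the frame of tube_tray between -0.08 and 0.08 m and y of tube2 in the frame of tube_tray between -0.06 and 0.06 m and z of tube2 in the frame of tube_tray between 0.008 and 0.05 m and x of jar1 in the frame of jar_box between -0.06 and 0.06 m and y of jar1 in the frame of jar_box between -0.06 and 0.06 m and z of jar1 in the frame of jar_box between -0.002 and 0.03 m and angle between each of jar1, jar2's own z axis and vertical below 0.2 rad and x of jar2 in the frame of jar_box between -0.06 and 0.06 m and y of jar2 in the frame of jar_box between -0.06 and 0.06 m and z of jar2 in the frame of jar_box between -0.002 and 0.03 m and value of joint start below 0.0025 m); the robot touches nothing.
It fails at once if the rinse bottle is pushed more than 3 cm or knocked over (distance of rinse from where it was at the start of the episode above 0.03 m or angle between rinse's own z axis and vertical above 0.5 rad).
It fails at once if the timer is pushed more than 3 cm or knocked over (distance of timer from where it was at the start of the episode above 0.03 m or angle between timer's own z axis and vertical above 0.5 rad).
It fails at once if the glass dish is pushed more than 3 cm or knocked over (distance of petri from where it was at the start of the episode above 0.03 m or angle between petri's own z axis and vertical above 0.5 rad).
Of cassette1, cassette2, cassette3 only 2 to 3 are there at a start; the rules pass over those that are not, and their reading is None.
Of tube1, tube2, jar1, jar2 only 2 to 4 are there at a start; the rules pass over those that are not, and their reading is None.
At some moment in a run one of cassette1, cassette2, cassette3, tube1, tube2 may be knocked a few centimetres aside while the robot is not near it.
It also fails if it takes over 210 s, if anything falls off the work surface, if the arm or the gripper's body presses on something with over 40 N, if the wrist force passes 120 N, or if a joint passes its speed limit or range.

### The arm

A 6-joint arm with a two-finger parallel gripper is mounted at the origin on the work surface. World frame = base frame: x ahead of the robot, y to its left, z up, the work surface at z = 0. Lengths are in mm, angles in rad, forces in N, time in s.
With the tool pointing down it reaches from about 275 to 1000 mm from the base axis. Payload 8.4 kg.
Tool frame: the origin (TCP) lies at the very end of the fingers, on their centre line; the grasp point (between the pads) lies 19 mm behind it; z points along the fingers, y is the direction in which the jaws open and shut (so a half turn about z gives the same grasp; the last joint's range is limited). The gripper opens to 85 mm and grips with 20 to 120 N. Pads are 22 mm wide; open, the fingers measure 114 mm over their backs; the gripper's body (76 mm by 85 mm) begins 54 mm behind the grasp point. The pads swing forward as they close: fully open they stand 13 mm farther back than shut.
Start: joints at [1.186, 0.353, 1.633, -0, 1.155, -0.002], TCP at [233.448, 579.767, 231.281] pointing down, gripper open.
Joint ranges: [-2.63, 2.63], [-0.92, 2.1], [0.06, 2.66], [-1.3, 4.44], [0, 2.69], [-3.02, 3.02]. Speed limits (rad/s): [2.22, 2.22, 2.79, 3.14, 3.14, 3.14].

### API

Orientations are given as [roll, pitch, yaw] about the fixed x, y, z axes, in that order (R = Rz(yaw) Ry(pitch) Rx(roll)).
In Python, from rig import r, vision gives the robot as it stands.
- The arm moves only by the tool move_arm, never from a script. Its argument "series" is text: rows parted by semicolons, each of 7 numbers parted by spaces: the closure, from -1 (fully open) to 1 (shut), then the shift along the tool's x, y, z in units of 40 mm (1.0 is 40 mm), then the turn, a rotation vector about the tool's x, y, z in degrees. In form: grip tx ty tz ax ay az; .... A call has 1 to 20 rows; each row shifts and turns the pose as measured when the row begins, along the tool's axes as they then stand; what a row does not reach is not made up. A row lasts 1/8 s, in which the tool goes at most 62.5 mm and 10.7 degrees, less where a joint would pass 70% of its speed; a pose out of reach is approached as far as the arm can. A call is refused whole if a number of a shift passes 1 or a number of a turn 10.7, either way. A call with a gripper value outside its range is refused whole. The fingers move at their own pace and stop on an object; "grip_force" is the grip in N (left out, the last holds). Time passes only in rows, so rows that do not move let the fingers close. It gives the time, the measured TCP pose, the force and the opening at its end, in the units of the state.
- r.sense(): the state, without advancing time (a new reading comes with each control period).
- vision.grab_frame(name): name is "scene" or "top" or "wrist"; returns the picture (480x640x3 uint8, red, green, blue); there is no depth.
- vision.camera_params(name): a dict with "fx", "fy", "cx", "cy" (pixels), "position" and "rotation" of the camera in the world. Camera axes: x right, y up, looking along -z (the intrinsics and any distortion apply to the point x, -y, -z); pixel columns grow to the right and rows downward; lengths in mm; the calibration is good to about 2 mm. A picture is of the moment at which its call begins: read the wrist's pose just before it. camera_params takes no time and is no camera call; for the wrist camera it gives the pose at the moment of the call.
- r.sign_off(): hands the job in, once; it reports no verdict.
The state is a dict: "clock": time; "qpos": joint angles; "qvel": joint speeds; "joint_efforts": joint torques, N m; "eef_pos": TCP position; "tcp_rot": TCP orientation; "contact_force": force on the tool from outside, world axes, zero at the start; "wrist_torque": the same for the moment, N m; "opening": opening from 0.0 (shut) to 1.0 (fully open).
Only numpy, scipy, OpenCV 4.12 (cv2) and the standard library are available. Lean on these libraries where they do the work, as an engineer would, in place of code of your own. Each camera call takes 0.05 s, during which the arm holds its last target. There are 200 camera calls.

## Working session

There is one attempt and no reset: what is moved stays moved. The work goes in short steps, Python scripts to look and compute and a tool call to move; the robot and the scene stay as the last step left them, time stands still between calls to the robot, and variables do not carry over. Pictures are saved under pics/ and viewed, about 12 in all and at most 16, crops included, and the job is handed in when it is done.

Besides the shell and the picture viewer there is one more tool, called after "Emit:" as name(argument=value, ...) on one line, values as JSON. move_arm: Moves the arm, as the interface text tells. Its arguments: {"type":"object","properties":{"series":{"type":"string"},"grip_force":{"type":"number"}},"required":["series"]}

```bash
ls; mkdir -p pics
python3 - <<'E'
from rig import r, vision
import cv2,json
for n in ("top","scene"):
    im=vision.grab_frame(n); cv2.imwrite(f"pics/{n}0.png",im[:,:,::-1])
    p=vision.camera_params(n); print(n,p)
print(r.sense())
E
```

```text
pics
top {'fx': 447.903722096796, 'fy': 447.903722096796, 'cx': 325.2169485901265, 'cy': 237.84990268201122, 'position': array([472.65071484,  61.65251396, 891.53550619]), 'rotation': array([ 0.1729772 , -0.01116594, -1.57807614])}
scene {'fx': 579.3433446306724, 'fy': 579.3433446306724, 'cx': 316.17537302623856, 'cy': 232.7492958866868, 'position': array([1448.41865144, -641.10568576,  797.69953598]), 'rotation': array([ 0.98788   , -0.0091619 ,  0.87095011])}
{'clock': 0.1, 'qpos': array([ 1.18558836e+00,  3.53575624e-01,  1.63404267e+00,  2.32681038e-05,
        1.15519013e+00, -2.40801354e-03]), 'qvel': array([ 0.00013677, -0.00243436, -0.00207317,  0.00043922,  0.00068631,
       -0.00036264]), 'joint_efforts': array([-1.39259711e-03, -6.06354904e+01, -3.42816639e+01,  3.94667850e-06,
        3.95844720e-03,  2.87200578e-05]), 'eef_pos': array([233.29196635, 579.38154354, 230.64610514]), 'tcp_rot': array([-3.14037694e+00, -2.42034196e-05,  2.75878328e+00]), 'contact_force': array([ 0.26148048,  0.5294853 , -0.1988969 ]), 'wrist_torque': array([0.01944782, 0.00054585, 0.00622238]), 'opening': 0.999231705219785}
```

View pics/top0.png

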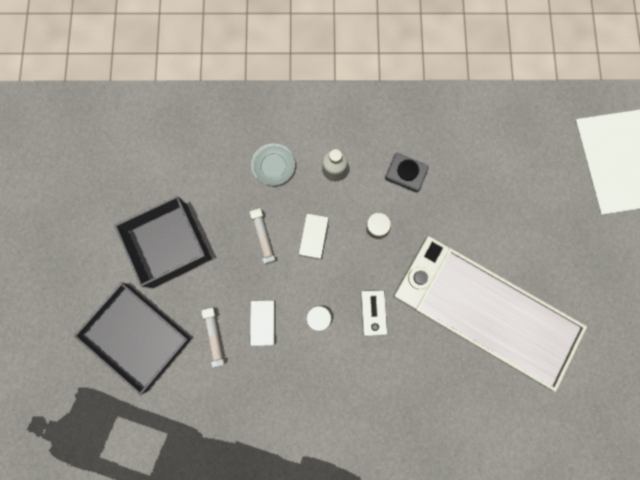

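View pics/scene0.png

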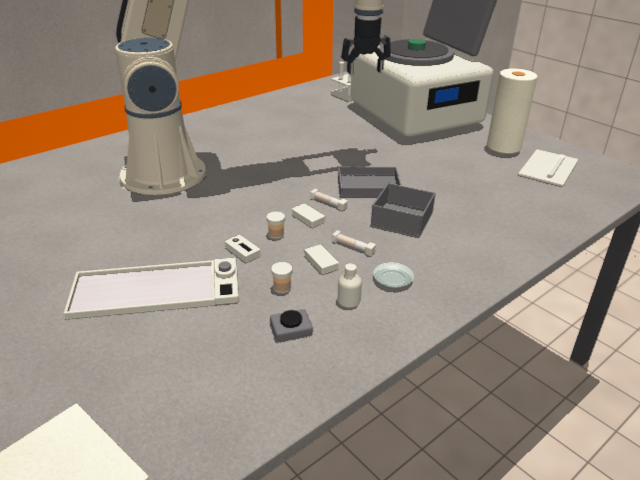

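The top view shows everything is present. Cassettes: (262,323) and (314,236) plain, (374,313) window up. Tubes: (263,236) and (213,338). Jars: (378,226) and (319,318). Square box at (165,242), low tray at (134,338), incubator at right with its button at (420,278).

```bash
cat > h.py <<'E'
from rig import r, vision
import cv2, numpy as np, json
from scipy.spatial.transform import Rotation as R
def ray(cam,uv,z,p=None):
    p=p or vision.camera_params(cam)
    M=R.from_euler('xyz',p['rotation']).as_matrix()
    d=M@np.array([(uv[0]-p['cx'])/p['fx'],-(uv[1]-p['cy'])/p['fy'],-1])
    return p['position']+d*(z-p['position'][2])/d[2]
def proj(cam,X,p=None):
    p=p or vision.camera_params(cam)
    c=R.from_euler('xyz',p['rotation']).as_matrix().T@(np.array(X)-p['position'])
    return np.array([p['cx']+p['fx']*c[0]/-c[2],p['cy']+p['fy']*c[1]/c[2]])
def snap(cam,name,box=None,s=1):
    p=vision.camera_params(cam); im=vision.grab_frame(cam)[:,:,::-1].copy()
    np.save('pics/'+name+'.npy',im)
    if box: x0,y0,x1,y1=box; im=im[y0:y1,x0:x1]
    cv2.imwrite('pics/'+name+'.png',cv2.resize(im,None,fx=s,fy=s,interpolation=cv2.INTER_CUBIC)); return p
def log():
    s=r.sense()
    with open('log.txt','a') as f: f.write(json.dumps([list(s['qpos']),list(s['eef_pos']),list(s['tcp_rot'])])+'\n')
    return s
def delta(pos,rot,ref=None):
    """shift (units of 40 mm, tool axes) and rotvec (deg, tool axes) from the measured pose to the target"""
    s=log(); Rc=R.from_euler('xyz',s['tcp_rot']); Rt=R.from_euler('xyz',rot)
    t=Rc.inv().apply(np.array(pos)-s['eef_pos'])/40; w=(Rc.inv()*Rt).as_rotvec(degrees=True)
    print('t',s['clock'],'pos',s['eef_pos'].round(1),'rot',s['tcp_rot'].round(3),'q',s['qpos'].round(2)); print('shift',t.round(2),'turn',w.round(1)); return t,w
E
python3 - <<'E'
from h import *
log()
im=cv2.imread('pics/top0.png')
cv2.imwrite('pics/cA.png',cv2.resize(im[190:400,70:345],None,fx=2.85,fy=2.85,interpolation=cv2.INTER_CUBIC))
cv2.imwrite('pics/cB.png',cv2.resize(im[200:395,345:600],None,fx=3,fy=3,interpolation=cv2.INTER_CUBIC))
g=im.min(2); m=((g>170)*255).astype('uint8')
n,l,st,c=cv2.connectedComponentsWithStats(m)
for i in range(1,n):
    if 60<st[i,4]<3000:
        pts=np.argwhere(l==i)[:,::-1].astype('float32'); (a,b),wh,an=cv2.minAreaRect(pts); print(np.round([a,b,*wh,an,st[i,4]],1), ray('top',(a,b),20).round(0))
E
```

```text
[ 13.    5.5  11.   26.   90.  320. ] [1136.  720.   20.]
[ 50.    5.5  11.   40.   90.  481. ] [1136.  640.   20.]
[103.    5.5  11.   20.   90.  152. ] [1137.  527.   20.]
[137.5   5.5  11.   41.   90.  492. ] [1137.  453.   20.]
[181.    5.5  11.   40.   90.  488. ] [1137.  359.   20.]
[225.    5.5  40.   11.    0.  473. ] [1137.  264.   20.]
[278.    5.5  11.   20.   90.  149. ] [1137.  150.   20.]
[312.    5.5  11.   40.   90.  490. ] [1137.   76.   20.]
[355.    5.5  11.   40.   90.  491. ] [1137.  -18.   20.]
[398.5   5.5  11.   39.   90.  469. ] [1137. -112.   20.]
[451.    5.5  11.   20.   90.  142. ] [1138. -227.   20.]
[485.    5.5  11.   40.   90.  481. ] [1138. -302.   20.]
[527.    5.5  11.   40.   90.  479. ] [1138. -394.   20.]
[570.    5.5  11.   40.   90.  458. ] [1138. -488.   20.]
[621.5   5.5  11.   21.   90.  141. ] [1138. -602.   20.]
[ 12.  33.  36.  24.  90. 868.] [1071.  714.   20.]
[  47.   33.   44.   36.    0. 1441.] [1071.  640.   20.]
[  91.   33.   44.   36.   -0. 1534.] [1071.  547.   20.]
[ 135.5   33.    36.    43.    90.  1410. ] [1071.  453.   20.
[... 1465 characters left out ...]
  90. 995.] [ 994. -489.   20.]
[619.5  66.   24.   39.   90.  925. ] [ 994. -580.   20.]
[266.1 155.4  20.   42.4  53.7 138. ] [796. 170.  20.]
[273.5 162.5  27.   21.   90.  438. ] [781. 155.  20.]
[335.  154.   11.3  11.3  45.  120. ] [799.  30.  20.]
[330.3 164.7  17.6   8.5  36.  103. ] [776.  39.  20.]
[260.1 232.2  48.   11.2  76.  321. ] [637. 180.  20.]
[379.  223.5  21.   22.   90.  405. ] [653. -56.  20.]
[313.  235.3  22.4  41.8  10.8 935. ] [630.  75.  20.]
[373.8 312.7  44.6  22.7  86.6 819. ] [478. -41.  20.]
[ 261.5  322.5   23.    45.     0.  1072. ] [461. 174.  20.]
[318.1 318.3  23.7  24.   18.4 475. ] [468.  66.  20.]
[211.8 336.9  58.6  12.   78.9 442. ] [435. 267.  20.]
```

View pics/cA.png

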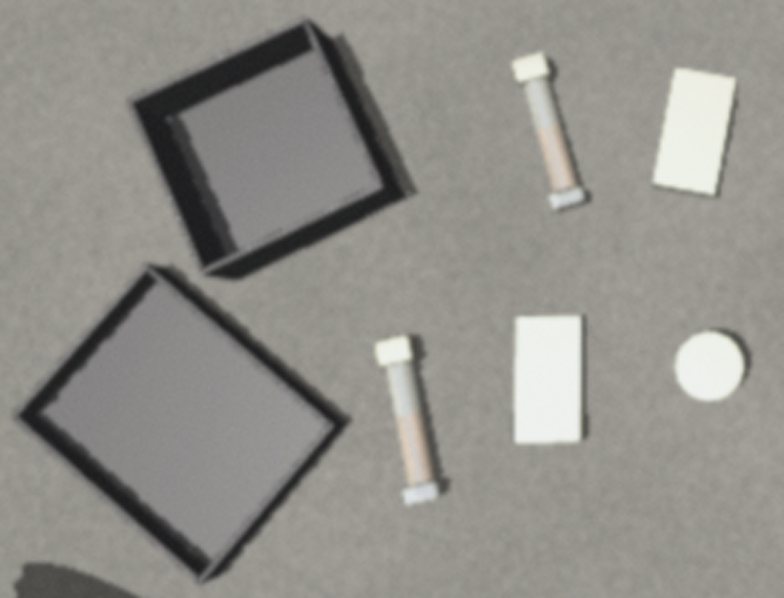

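View pics/cB.png

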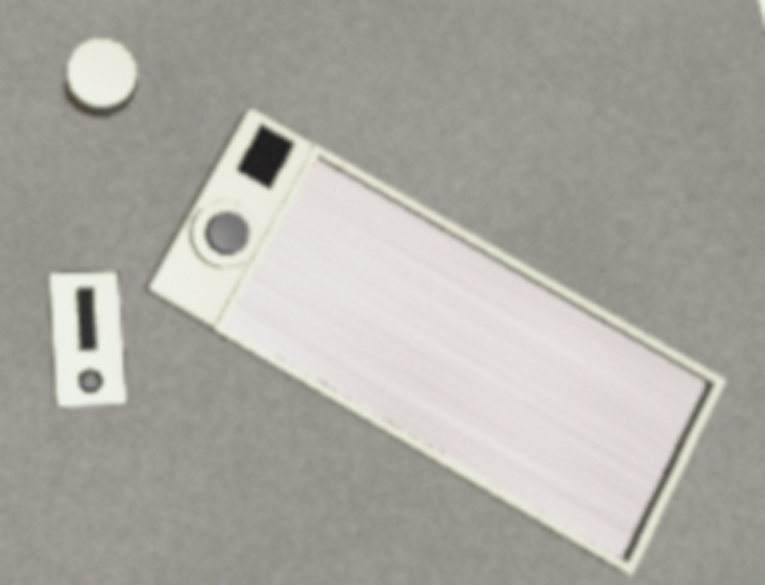

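Run:
```python
from h import *
p=vision.camera_params('top')
A=lambda x,y,z:ray('top',(x/2.85+70,y/2.85+190),z,p)[:2]
B=lambda x,y,z:ray('top',(x/3+345,y/3+200),z,p)[:2]
def rect(n,P):
    (c,wh,an)=cv2.minAreaRect(np.array(P,'float32')); print(n,np.mean(P,0).round(1),np.round(wh,1)); print('   corners',np.round(P).tolist())
rect('box',[A(135,102,60),A(310,20,60),A(410,193,60),A(207,272,60)])
rect('tray',[A(150,265,30),A(348,420,30),A(205,580,30),A(20,413,30)])
I=[B(722,380,16),B(632,572,16),B(218,328,16),B(315,145,16)]; rect('inc',I)
v=(I[2]+I[3]-I[0]-I[1])/2; print('inc y dir deg',np.degrees(np.arctan2(v[1],v[0])),np.linalg.norm(v))
print('button',B(228,233,28))
for n,a,b in (('tubeN',(532,67),(567,199)),('tubeF',(394,350),(420,492))):
    a=A(*a,22);b=A(*b,22);d=a-b;print(n,((a+b)/2).round(1),np.linalg.norm(d).round(1),np.degrees(np.arctan2(d[1],d[0])).round(1))
for n,P in (('casA far',[A(*q,20) for q in((675,69),(735,77),(716,194),(654,184))]),('casB near',[A(*q,20) for q in((515,316),(582,316),(581,442),(514,442))]),('casC up',[B(*q,20) for q in((50,273),(116,271),(126,402),(58,405))])):
    rect(n,P); d=P[0]+P[1]-P[2]-P[3]; print('  dir',np.degrees(np.arctan2(d[1],d[0])).round(1))
print('jarR',B(102,73,54),'jarL',A(710,366,54))
```

```text
box [613.4 355.1] [136.3 138.2]
   corners [[643.0, 443.0], [698.0, 330.0], [581.0, 259.0], [531.0, 388.0]]
tray [437.4 411.4] [170.6 132.6]
   corners [[538.0, 438.0], [435.0, 302.0], [335.0, 389.0], [441.0, 516.0]]
inc [ 466.8 -288.9] [298.5 137.7]
   corners [[449.0, -451.0], [331.0, -381.0], [484.0, -127.0], [603.0, -196.0]]
inc y dir deg 58.835221682912305 296.98443682476295
button [ 544.39211983 -133.57748622]
tubeN [627.9 173.8] 96.2 15.5
tubeF [434.3 265. ] 94.5 12.5
casA far [629.1  73.2] [43.2 83.4]
   corners [[673.0, 87.0], [667.0, 45.0], [585.0, 59.0], [592.0, 102.0]]
  dir -9.8
casB near [460.9 172.2] [83.5 45.2]
   corners [[502.0, 195.0], [502.0, 150.0], [419.0, 150.0], [420.0, 194.0]]
  dir 0.5
casC up [478.9 -42.2] [83.6 43.3]
   corners [[520.0, -19.0], [521.0, -62.0], [438.0, -66.0], [437.0, -22.0]]
  dir 2.5
jarR [644.59823768 -51.74161408] jarL [468.47342079  63.54600075]
```

```bash
cat >> h.py <<'E'
from scipy.spatial.transform import Slerp
def plan(*wps,vmax=36.,wmax=9.):
    """how far to go: list of (pos, rpy deg) -> rows in tool axes"""
    s=log(); p=s['eef_pos']; q=R.from_euler('xyz',s['tcp_rot'])
    print('t %.1f'%s['clock'],'pos',p.round(1),'rot',np.degrees(s['tcp_rot']).round(1),'q',s['qpos'].round(2),'F',s['contact_force'].round(1),'op',round(s['opening'],3))
    for pos,rpy in wps:
        pos=np.array(pos,float); qt=R.from_euler('xyz',rpy,degrees=True)
        w=(q.inv()*qt).as_rotvec(degrees=True); n=int(max(1,np.ceil(np.linalg.norm(pos-p)/vmax),np.ceil(np.linalg.norm(w)/wmax)))
        rot=[q*R.from_rotvec(w*i/n,degrees=True) for i in range(n)]
        T=[(rot[i].inv().apply((pos-p)/n)/40) for i in range(n)]
        print(n,'rows, turn each',(w/n).round(1)); print('; '.join(' '.join('%.2f'%v for v in t) for t in T))
        p,q=pos,qt
E
python3 -c "
from h import *
plan(((468,64,110),(180,0,117)),((468,64,38),(180,0,117)))"
```

```text
t 0.1 pos [233.3 579.4 230.6] rot [-179.9   -0.   158.1] q [ 1.19  0.35  1.63  0.    1.16 -0.  ] F [ 0.3  0.5 -0.2] op 0.999
17 rows, turn each [-0.   0.   2.4]
-0.60 -0.57 0.18; -0.63 -0.55 0.18; -0.65 -0.52 0.18; -0.67 -0.49 0.18; -0.69 -0.46 0.18; -0.71 -0.44 0.18; -0.73 -0.40 0.18; -0.74 -0.37 0.18; -0.76 -0.34 0.18; -0.77 -0.31 0.18; -0.79 -0.28 0.18; -0.80 -0.24 0.18; -0.81 -0.21 0.18; -0.81 -0.18 0.18; -0.82 -0.14 0.18; -0.83 -0.11 0.18; -0.83 -0.07 0.18
2 rows, turn each [0. 0. 0.]
0.00 -0.00 0.90; 0.00 -0.00 0.90
```

Emit:
move_arm(series="-1 -0.6 -0.57 0.18 0 0 2.4; -1 -0.63 -0.55 0.18 0 0 2.4; -1 -0.65 -0.52 0.18 0 0 2.4; -1 -0.67 -0.49 0.18 0 0 2.4; -1 -0.69 -0.46 0.18 0 0 2.4; -1 -0.71 -0.44 0.18 0 0 2.4; -1 -0.73 -0.4 0.18 0 0 2.4; -1 -0.74 -0.37 0.18 0 0 2.4; -1 -0.76 -0.34 0.18 0 0 2.4; -1 -0.77 -0.31 0.18 0 0 2.4; -1 -0.79 -0.28 0.18 0 0 2.4; -1 -0.8 -0.24 0.18 0 0 2.4; -1 -0.81 -0.21 0.18 0 0 2.4; -1 -0.81 -0.18 0.18 0 0 2.4; -1 -0.82 -0.14 0.18 0 0 2.4; -1 -0.83 -0.11 0.18 0 0 2.4; -1 -0.83 -0.07 0.18 0 0 2.4", grip_force=40)

```text
clock: 2.22
eef_pos: [468.1, 45.9, 102.3]
tcp_rot: [-3.137, 0.002, 2.027]
contact_force: [0.9, -0.2, -0.8]
opening: 0.996
```

```bash
python3 -c "
from h import *
plan(((468,64,80),(180,0,117)),((468,64,38),(180,0,117)))
p=snap('wrist','w1'); print(p, proj('wrist',(468,64,54),p))"
```

```text
t 2.2 pos [468.1  45.9 102.3] rot [-1.797e+02  1.000e-01  1.162e+02] q [ 0.1   0.3   2.07 -0.    0.78 -0.36] F [ 0.9 -0.2 -0.8] op 0.996
1 rows, turn each [-0.3  0.1 -0.8]
0.41 0.20 0.56
2 rows, turn each [0. 0. 0.]
0.00 -0.00 0.53; 0.00 -0.00 0.53
{'fx': 427.68872037383045, 'fy': 427.68872037383045, 'cx': 325.8442610952006, 'cy': 245.46816503063263, 'position': array([433.26958251, 117.80611105, 244.07695475]), 'rotation': array([-0.31311581,  0.00567054,  0.45680417])} [344.01639313 249.69632107]
```

View pics/w1.png

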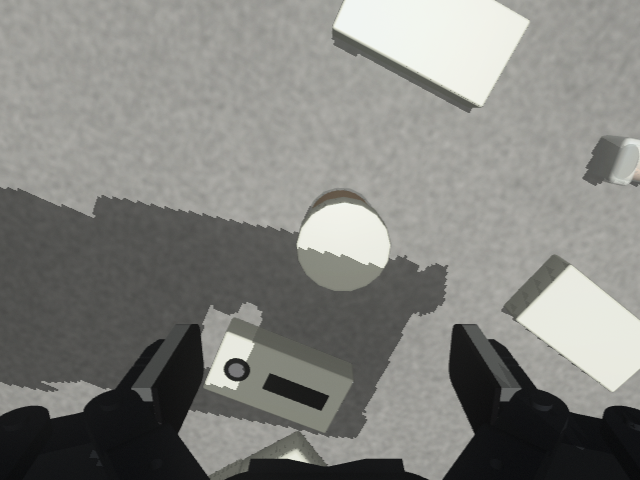

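The wrist view shows the jar cap at (344,246), and I predicted (344,250), so the map is good to about 2 mm.

Emit:
move_arm(series="-1 0.41 0.2 0.3 0 0 -0.8; -1 0 0 0 0 0 0; -1 0 0 0.7 0 0 0; -1 0 0 0.7 0 0 0; -1 0 0 0 0 0 0")

```text
clock: 2.9
eef_pos: [468.4, 63.8, 31.7]
tcp_rot: [-3.136, 0.003, 2.043]
contact_force: [0.3, -0.6, 0.3]
opening: 1.004
```

```bash
python3 -c "
from h import *
plan(((468,64,34),(180,0,117)))"
```

```text
t 2.9 pos [468.4  63.8  31.7] rot [-179.7    0.2  117.1] q [ 0.14  0.43  2.1  -0.01  0.62 -0.33] F [ 0.3 -0.6  0.3] op 1.004
1 rows, turn each [-0.3  0.2  0.1]
0.01 -0.01 -0.06
```

Emit:
move_arm(series="1 0 0 0 0 0 0; 1 0 0 0 0 0 0; 1 0 0 0 0 0 0; 1 0 0 0 0 0 0; 1 0 0 -0.7 0 0 0; 1 0 0 -0.9 0 0 0; 1 0 0 -0.9 0 0 0; 1 0 0 0 0 0 0")

```text
clock: 3.9
eef_pos: [469.7, 65.0, 137.8]
tcp_rot: [-3.139, 0.004, 2.044]
contact_force: [1.1, 0.7, -0.7]
opening: 0.512
```

```bash
python3 -c "
from h import *
plan(((627,328,125),(180,0,117)),((627,328,37),(180,0,117)))"
```

```text
t 3.9 pos [469.7  65.  137.8] rot [-179.9    0.2  117.1] q [ 0.14  0.24  2.03 -0.01  0.87 -0.33] F [ 1.1  0.7 -0.7] op 0.512
9 rows, turn each [-0.  0.  0.]
0.45 0.72 0.03; 0.45 0.72 0.03; 0.45 0.72 0.03; 0.45 0.72 0.03; 0.45 0.72 0.03; 0.45 0.72 0.03; 0.45 0.72 0.03; 0.45 0.72 0.03; 0.45 0.72 0.04
3 rows, turn each [0. 0. 0.]
0.00 -0.00 0.73; 0.00 -0.00 0.73; 0.00 -0.00 0.73
```

Emit:
move_arm(series="1 0.45 0.72 0.03 0 0 0; 1 0.45 0.72 0.03 0 0 0; 1 0.45 0.72 0.03 0 0 0; 1 0.45 0.72 0.03 0 0 0; 1 0.45 0.72 0.03 0 0 0; 1 0.45 0.72 0.03 0 0 0; 1 0.45 0.72 0.03 0 0 0; 1 0.45 0.72 0.03 0 0 0; 1 0.2 0.32 0.02 0 0 0; 1 0 0 0 0 0 0")

```text
clock: 5.15
eef_pos: [615.6, 315.2, 113.3]
tcp_rot: [-3.126, 0.003, 2.042]
contact_force: [0.1, -0.3, -1.0]
opening: 0.506
```

```bash
python3 -c "
from h import *
plan(((627,328,110),(180,0,117)),((627,328,37.5),(180,0,117)))"
```

```text
t 5.2 pos [615.6 315.2 113.3] rot [-179.1    0.2  117. ] q [ 0.47  0.58  1.56 -0.    1.02  0.  ] F [ 0.1 -0.3 -1. ] op 0.506
1 rows, turn each [-0.9  0.2 -0. ]
0.16 0.40 0.08
3 rows, turn each [0. 0. 0.]
0.00 -0.00 0.60; 0.00 -0.00 0.60; 0.00 -0.00 0.60
```

Emit:
move_arm(series="1 0.16 0.4 0.08 -0.9 0 0; 1 0 0 0 0 0 0; 1 0 0 0.6 0 0 0; 1 0 0 0.6 0 0 0; 1 0 0 0.57 0 0 0; 1 0 0 0 0 0 0")

```text
clock: 5.9
eef_pos: [627.3, 326.6, 37.9]
tcp_rot: [3.139, 0.002, 2.039]
contact_force: [-2.1, 3.1, -3.0]
opening: 0.509
```

```bash
python3 -c "
from h import *
plan(((627,328,36),(180,0,117)))"
```

```text
t 5.9 pos [627.3 326.6  37.9] rot [1.799e+02 1.000e-01 1.168e+02] q [ 0.48  0.68  1.57 -0.    0.89  0.01] F [-2.1  3.1 -3. ] op 0.509
1 rows, turn each [ 0.1  0.1 -0.2]
0.03 0.01 0.05
```

Emit:
move_arm(series="-0.45 0 0 0 0 0 0; -0.45 0 0 0 0 0 0; -0.45 0 0 0 0 0 0; -0.45 0 0 -0.8 0 0 0; -0.45 0 0 -0.9 0 0 0; -0.45 0 0 -0.6 0 0 0; -0.45 0 0 0 0 0 0")

```text
clock: 6.78
eef_pos: [627.8, 325.3, 133.8]
tcp_rot: [3.138, 0.004, 2.039]
contact_force: [1.0, 0.8, -0.5]
opening: 0.725
```

```bash
python3 -c "
from h import *
plan(((645,-52,110),(180,0,117)),((645,-52,32),(180,0,117)))"
```

```text
t 6.8 pos [627.8 325.3 133.8] rot [179.8   0.2 116.8] q [ 0.48  0.57  1.52 -0.    1.05  0.01] F [ 1.   0.8 -0.5] op 0.725
11 rows, turn each [ 0.  0. -0.]
-0.78 -0.35 0.06; -0.78 -0.35 0.06; -0.78 -0.35 0.06; -0.78 -0.35 0.06; -0.78 -0.35 0.06; -0.78 -0.35 0.06; -0.78 -0.35 0.05; -0.78 -0.35 0.05; -0.78 -0.35 0.05; -0.78 -0.35 0.05; -0.78 -0.35 0.05
3 rows, turn each [0. 0. 0.]
0.00 -0.00 0.65; 0.00 -0.00 0.65; 0.00 -0.00 0.65
```

Emit:
move_arm(series="-1 -0.78 -0.35 0.06 0 0 0; -1 -0.78 -0.35 0.06 0 0 0; -1 -0.78 -0.35 0.06 0 0 0; -1 -0.78 -0.35 0.06 0 0 0; -1 -0.78 -0.35 0.06 0 0 0; -1 -0.78 -0.35 0.06 0 0 0; -1 -0.78 -0.35 0.06 0 0 0; -1 -0.78 -0.35 0.06 0 0 0; -1 -0.78 -0.35 0.06 0 0 0; -1 -0.78 -0.35 0.06 0 0 0; -1 -0.6 -0.25 0 0 0 0; -1 0 0 0 0 0 0")

```text
clock: 8.28
eef_pos: [639.5, -55.1, 96.8]
tcp_rot: [-3.133, 0.0, 2.04]
contact_force: [-1.6, -0.2, -0.6]
opening: 0.996
```

```bash
python3 -c "
from h import *
plan(((645,-52,110),(180,0,117)),((645,-52,32),(180,0,117)))"
```

```text
t 8.3 pos [639.5 -55.1  96.8] rot [-179.5    0.   116.9] q [-0.09  0.53  1.69 -0.01  0.93 -0.55] F [-1.6 -0.2 -0.6] op 0.996
1 rows, turn each [-0.5  0.  -0.1]
0.01 0.15 -0.33
3 rows, turn each [0. 0. 0.]
0.00 -0.00 0.65; 0.00 -0.00 0.65; 0.00 -0.00 0.65
```

Emit:
move_arm(series="-1 0.01 0.15 0 0 0 0; -1 0 0 0 0 0 0; -1 0 0 0.55 0 0 0; -1 0 0 0.55 0 0 0; -1 0 0 0.5 0 0 0; -1 0 0 0 0 0 0; 1 0 0 0 0 0 0; 1 0 0 0 0 0 0; 1 0 0 0 0 0 0; 1 0 0 0 0 0 0; 1 0 0 -0.7 0 0 0; 1 0 0 -0.9 0 0 0; 1 0 0 -0.9 0 0 0; 1 0 0 0 0 0 0")

```text
clock: 10.02
eef_pos: [646.2, -46.7, 135.0]
tcp_rot: [-3.135, 0.001, 2.045]
contact_force: [-0.7, 1.1, -1.4]
opening: 0.508
```

```bash
python3 -c "
from h import *
plan(((600,382,125),(180,0,117)),((600,382,37.5),(180,0,117)))
snap('wrist','w2',None,1)"
```

```text
t 10.0 pos [646.2 -46.7 135. ] rot [-179.6    0.   117.1] q [-0.07  0.49  1.66 -0.    1.   -0.54] F [-0.7  1.1 -1.4] op 0.508
12 rows, turn each [-0.  0.  0.]
0.84 0.32 0.02; 0.84 0.32 0.02; 0.84 0.32 0.02; 0.84 0.32 0.02; 0.84 0.32 0.02; 0.84 0.32 0.02; 0.84 0.32 0.02; 0.84 0.32 0.02; 0.84 0.32 0.02; 0.84 0.32 0.02; 0.84 0.32 0.02; 0.84 0.32 0.02
3 rows, turn each [0. 0. 0.]
0.00 -0.00 0.73; 0.00 -0.00 0.73; 0.00 -0.00 0.73
```

View pics/w2.png

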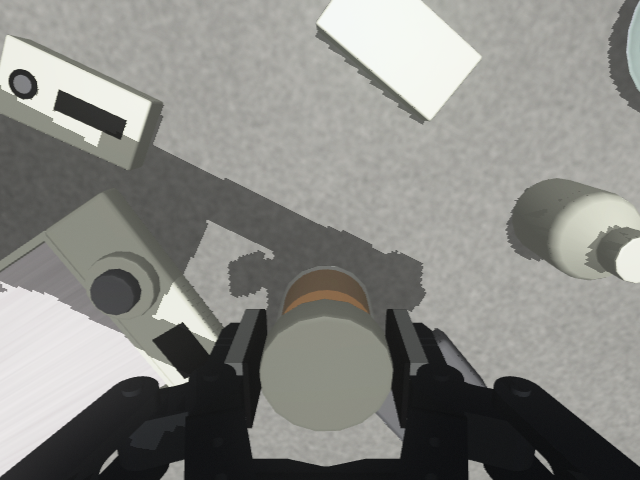

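The jar is held upright between the pads at (327,370).

Emit:
move_arm(series="1 0.84 0.32 0.02 0 0 0; 1 0.84 0.32 0.02 0 0 0; 1 0.84 0.32 0.02 0 0 0; 1 0.84 0.32 0.02 0 0 0; 1 0.84 0.32 0.02 0 0 0; 1 0.84 0.32 0.02 0 0 0; 1 0.84 0.32 0.02 0 0 0; 1 0.84 0.32 0.02 0 0 0; 1 0.84 0.32 0.02 0 0 0; 1 0.84 0.32 0.02 0 0 0; 1 0.84 0.32 0 0 0 0; 1 0.6 0.25 0 0 0 0; 1 0 0 0 0 0 0")

```text
clock: 11.7
eef_pos: [587.3, 380.8, 101.9]
tcp_rot: [-3.105, -0.004, 2.042]
contact_force: [0.2, -1.6, -0.2]
opening: 0.506
```

```bash
python3 -c "
from h import *
plan(((600,382,110),(180,0,117)),((600,382,36.5),(180,0,117)))"
```

```text
t 11.7 pos [587.3 380.8 101.9] rot [-177.9   -0.3  117. ] q [0.57 0.61 1.52 0.01 1.04 0.09] F [ 0.2 -1.6 -0.2] op 0.506
1 rows, turn each [-2.1 -0.3 -0. ]
-0.12 0.29 -0.21
3 rows, turn each [0. 0. 0.]
0.00 -0.00 0.61; 0.00 -0.00 0.61; 0.00 -0.00 0.61
```

Emit:
move_arm(series="1 -0.12 0.29 0 -2.1 0 0; 1 0 0 0 0 0 0; 1 0 0 0.5 0 0 0; 1 0 0 0.5 0 0 0; 1 0 0 0.5 0 0 0; 1 0 0 0 0 0 0")

```text
clock: 12.45
eef_pos: [598.5, 378.0, 34.1]
tcp_rot: [-3.136, -0.003, 2.04]
contact_force: [-0.6, 0.7, 0.6]
opening: 0.514
```

```bash
python3 -c "
from h import *
plan(((600,382,36.5),(180,0,117)))"
```

```text
t 12.4 pos [598.5 378.   34.1] rot [-179.7   -0.2  116.9] q [0.56 0.69 1.56 0.   0.9  0.09] F [-0.6  0.7  0.6] op 0.514
1 rows, turn each [-0.3 -0.2 -0.1]
0.07 0.08 -0.06
```

Emit:
move_arm(series="-0.45 0 0 0 0 0 0; -0.45 0 0 0 0 0 0; -0.45 0 0 0 0 0 0; -0.45 0 0 -0.8 0 0 0; -0.45 0 0 -0.8 0 0 0; -0.45 0 0 -0.3 0 0 0; -0.45 0 0 0 0 0 0")

```text
clock: 13.32
eef_pos: [598.2, 377.6, 110.7]
tcp_rot: [-3.134, -0.003, 2.04]
contact_force: [-0.2, -0.5, 0.2]
opening: 0.724
```

```bash
python3 -c "
from h import *
plan(((628,174,90),(180,0,195.5)),((628,174,5),(180,0,195.5)),wmax=8)
im=snap('top','t2'); a=np.load('pics/t2.npy'); b=cv2.imread('pics/top0.png'); d=cv2.absdiff(a,b).max(2)
print([ (n,d[y-15:y+15,x-15:x+15].mean().round(1)) for n,x,y in (('tN',263,236),('tF',213,338),('cA',314,236),('cB',262,323),('cC',374,313))])
"
```

```text
t 13.3 pos [598.2 377.6 110.7] rot [-179.5   -0.2  116.9] q [0.56 0.6  1.53 0.   1.02 0.09] F [-0.2 -0.5  0.2] op 0.724
10 rows, turn each [-0.  -0.  -7.9]
-0.49 -0.16 0.05; -0.46 -0.23 0.05; -0.43 -0.29 0.05; -0.38 -0.34 0.05; -0.33 -0.39 0.05; -0.27 -0.44 0.05; -0.21 -0.47 0.05; -0.15 -0.49 0.05; -0.08 -0.51 0.05; -0.01 -0.51 0.05
3 rows, turn each [0. 0. 0.]
0.00 -0.00 0.71; 0.00 -0.00 0.71; 0.00 -0.00 0.71
[('tN', np.float64(13.2)), ('tF', np.float64(16.7)), ('cA', np.float64(9.8)), ('cB', np.float64(90.8)), ('cC', np.float64(10.3))]
```

Emit:
move_arm(series="-0.3 -0.49 -0.16 0.05 0 0 -7.9; -0.3 -0.46 -0.23 0.05 0 0 -7.9; -0.3 -0.43 -0.29 0.05 0 0 -7.9; -0.3 -0.38 -0.34 0.05 0 0 -7.9; -0.3 -0.33 -0.39 0.05 0 0 -7.9; -0.3 -0.27 -0.44 0.05 0 0 -7.9; -0.3 -0.21 -0.47 0.05 0 0 -7.9; -0.3 -0.15 -0.49 0.05 0 0 -7.9; -0.3 -0.08 -0.51 0.05 0 0 -7.9; -0.3 -0.01 -0.51 0.05 0 0 -7.9; -0.3 0 0 0 0 0 0")

```text
clock: 14.75
eef_pos: [624.4, 165.6, 72.4]
tcp_rot: [3.141, -0.032, -2.819]
contact_force: [-0.7, -0.3, 0.4]
opening: 0.65
```

```bash
python3 -c "
from h import *
plan(((628,174,70),(180,0,195.5)),((628,174,4),(180,0,195.5)),wmax=8)
p=snap('wrist','w3'); print(proj('wrist',(628,174,22),p)); a=np.load('pics/w3.npy')
snap('top','t3'); b=np.load('pics/t3.npy')
c=np.hstack([cv2.resize(a,(400,300)),cv2.resize(b[150:420,60:420],(400,300))]); cv2.imwrite('pics/m3.png',c)
"
```

```text
t 14.8 pos [624.4 165.6  72.4] rot [ 180.    -1.8 -161.5] q [ 0.26  0.57  1.67 -0.    0.92 -1.63] F [-0.7 -0.3  0.4] op 0.65
1 rows, turn each [-0.  -1.8  3. ]
-0.15 0.17 0.05
2 rows, turn each [0. 0. 0.]
0.00 -0.00 0.83; 0.00 -0.00 0.83
[337.35244593 293.88617195]
```

View pics/m3.png

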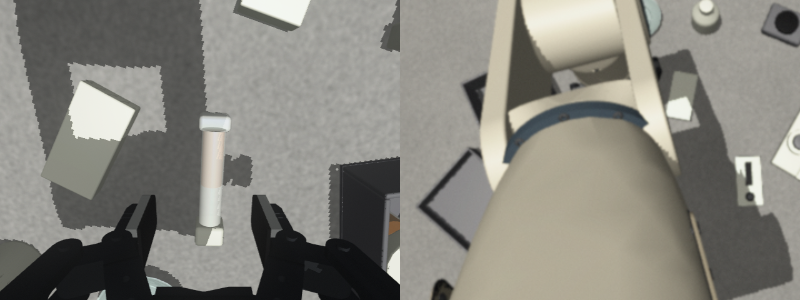

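Tube in the wrist view centred near (339,285), predicted (337,294): in place. The top view is blocked by the arm.

Emit:
move_arm(series="-0.3 -0.15 0.17 0 0 -1.8 3; -0.3 0 0 0 0 0 0; -0.3 0 0 0.6 0 0 0; -0.3 0 0 0.6 0 0 0; -0.3 0 0 0.4 0 0 0; -0.3 0 0 0 0 0 0; 1 0 0 0 0 0 0; 1 0 0 0 0 0 0; 1 0 0 0 0 0 0; 1 0 0 0 0 0 0; 1 0 0 0 0 0 0; 1 0 0 -0.6 0 0 0; 1 0 0 -0.8 0 0 0; 1 0 0 -0.4 0 0 0; 1 0 0 0 0 0 0", grip_force=30)

```text
clock: 16.73
eef_pos: [628.3, 179.4, 82.6]
tcp_rot: [3.141, 0.002, -2.875]
contact_force: [-0.8, 1.1, -0.5]
opening: 0.208
```

```bash
python3 -c "
from h import *
plan(((415,427,75),(180,0,233)),((415,427,11),(180,0,233)),wmax=8)"
```

```text
t 16.7 pos [628.3 179.4  82.6] rot [ 1.800e+02  1.000e-01 -1.647e+02] q [ 0.28  0.56  1.68  0.    0.9  -1.56] F [-0.8  1.1 -0.5] op 0.208
10 rows, turn each [-0.   0.  -3.8]
0.35 0.74 0.02; 0.30 0.76 0.02; 0.25 0.78 0.02; 0.20 0.79 0.02; 0.15 0.80 0.02; 0.09 0.81 0.02; 0.04 0.82 0.02; -0.01 0.82 0.02; -0.07 0.81 0.02; -0.12 0.81 0.02
2 rows, turn each [0. 0. 0.]
0.00 -0.00 0.80; 0.00 -0.00 0.80
```

Emit:
move_arm(series="1 0.35 0.74 -0.3 0 0 -3.8; 1 0.3 0.76 -0.1 0 0 -3.8; 1 0.25 0.78 0 0 0 -3.8; 1 0.2 0.79 0 0 0 -3.8; 1 0.15 0.8 0 0 0 -3.8; 1 0.09 0.81 0 0 0 -3.8; 1 0.04 0.82 0 0 0 -3.8; 1 -0.01 0.82 0 0 0 -3.8; 1 -0.07 0.81 0 0 0 -3.8; 1 -0.12 0.7 0.1 0 0 -3.8; 1 0 0 0 0 0 0")

```text
clock: 18.1
eef_pos: [404.1, 425.1, 81.7]
tcp_rot: [3.138, -0.013, -2.192]
contact_force: [-0.2, -0.7, 0.3]
opening: 0.206
```

```bash
python3 -c "
from h import *
plan(((415,427,65),(180,0,233)),((415,427,11),(180,0,233)),wmax=8)"
```

```text
t 18.1 pos [404.1 425.1  81.7] rot [ 179.8   -0.7 -125.6] q [ 0.81  0.48  1.82  0.    0.85 -1.72] F [-0.2 -0.7  0.3] op 0.206
1 rows, turn each [ 0.2 -0.7  1.4]
-0.20 -0.20 0.41
2 rows, turn each [0. 0. 0.]
0.00 -0.00 0.68; 0.00 -0.00 0.68
```

Emit:
move_arm(series="1 -0.2 -0.2 0 0 -0.7 1.4; 1 0 0 0 0 0 0; 1 0 0 0.6 0 0 0; 1 0 0 0.6 0 0 0; 1 0 0 0.5 0 0 0; 1 0 0 0 0 0 0; 0.25 0 0 0 0 0 0; 0.25 0 0 0 0 0 0; 0.25 0 0 0 0 0 0; 0.25 0 0 -0.6 0 0 0; 0.25 0 0 -0.9 0 0 0; 0.25 0 0 -0.4 0 0 0; 0.25 0 0 0 0 0 0")

```text
clock: 19.73
eef_pos: [421.8, 423.4, 92.3]
tcp_rot: [3.139, 0.004, -2.229]
contact_force: [-0.3, -0.4, -1.8]
opening: 0.376
```

```bash
python3 -c "
from h import *
plan(((434,265,75),(180,0,192.5)),((434,265,6),(180,0,192.5)),wmax=8)
p=snap('wrist','w4')"
```

```text
t 19.7 pos [421.8 423.4  92.3] rot [ 179.9    0.2 -127.7] q [ 0.78  0.47  1.81  0.    0.86 -1.7 ] F [-0.3 -0.4 -1.8] op 0.376
5 rows, turn each [0. 0. 8.]
0.59 -0.53 0.08; 0.51 -0.61 0.08; 0.42 -0.67 0.08; 0.32 -0.73 0.09; 0.22 -0.76 0.09
2 rows, turn each [0. 0. 0.]
0.00 -0.00 0.86; 0.00 -0.00 0.86
```

View pics/w4.png

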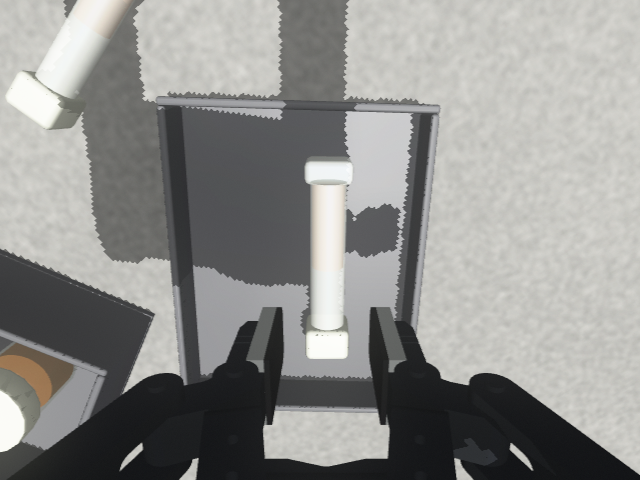

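Tube 1 lies in the tray at (328,260), leaving room on its left.

Emit:
move_arm(series="-0.3 0.59 -0.53 0 0 0 8; -0.3 0.51 -0.61 0 0 0 8; -0.3 0.42 -0.67 0 0 0 8; -0.3 0.32 -0.73 0.09 0 0 8; -0.3 0.15 -0.6 0.09 0 0 8; -0.3 0 0 0 0 0 0")

```text
clock: 20.52
eef_pos: [428.9, 265.5, 76.1]
tcp_rot: [-3.142, -0.009, -2.947]
contact_force: [-0.8, 0.5, -0.3]
opening: 0.649
```

```bash
python3 -c "
from h import *
plan(((434,265,75),(180,0,192.5)),((434,265,6),(180,0,192.5)),wmax=8)
p=snap('wrist','w5');print(proj('wrist',(434,265,22),p))"
```

```text
t 20.5 pos [428.9 265.5  76.1] rot [-180.    -0.5 -168.9] q [ 0.55  0.38  2.01  0.    0.76 -1.22] F [-0.8  0.5 -0.3] op 0.649
1 rows, turn each [ 0.  -0.5 -1.4]
-0.12 -0.04 0.03
2 rows, turn each [0. 0. 0.]
0.00 -0.00 0.86; 0.00 -0.00 0.86
[320.77362905 286.50736155]
```

View pics/w5.png

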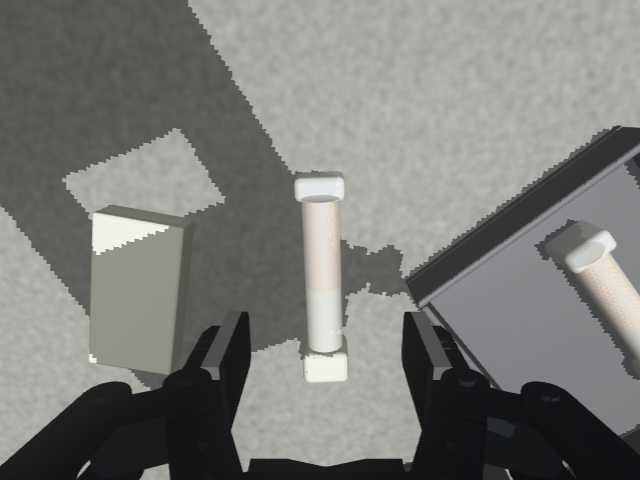

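Tube 2 at (323,275). The tray corner is close on the right, so I'll keep the jaws narrower and grip about 15 mm toward the cap side.

Emit:
move_arm(series="0.2 0.26 -0.04 0 0 -0.5 -1.4; 0.2 0 0 0 0 0 0; 0.2 0 0 0.6 0 0 0; 0.2 0 0 0.6 0 0 0; 0.2 0 0 0.5 0 0 0; 0.2 0 0 0 0 0 0; 1 0 0 0 0 0 0; 1 0 0 0 0 0 0; 1 0 0 0 0 0 0; 1 0 0 -0.6 0 0 0; 1 0 0 -0.9 0 0 0; 1 0 0 -0.4 0 0 0; 1 0 0 0 0 0 0")

```text
clock: 22.2
eef_pos: [419.9, 268.5, 88.7]
tcp_rot: [3.138, 0.01, -2.905]
contact_force: [0.4, -0.4, -0.5]
opening: 0.205
```

```bash
python3 -c "
from h import *
c=np.array([463,393])+15*np.array([np.cos(np.radians(233)),np.sin(np.radians(233))]);print(c)
plan(((*c,85),(180,0,233)),((*c,12),(180,0,233)),wmax=8)"
```

```text
[453.97277465 381.02046735]
t 22.2 pos [419.9 268.5  88.7] rot [ 179.8    0.5 -166.4] q [ 0.57  0.35  2.03  0.    0.76 -1.24] F [ 0.4 -0.4 -0.5] op 0.205
5 rows, turn each [ 0.   0.1 -7.9]
-0.30 0.51 0.02; -0.36 0.46 0.02; -0.42 0.41 0.02; -0.48 0.34 0.02; -0.52 0.28 0.02
3 rows, turn each [0. 0. 0.]
0.00 -0.00 0.61; 0.00 -0.00 0.61; 0.00 -0.00 0.61
```

Emit:
move_arm(series="1 -0.3 0.51 0 0 0 -7.9; 1 -0.36 0.46 0 0 0 -7.9; 1 -0.42 0.41 0 0 0 -7.9; 1 -0.48 0.34 0 0 0 -7.9; 1 -0.52 0.28 0 0 0 -7.9; 1 0 0 0 0 0 0")

```text
clock: 22.95
eef_pos: [452.1, 382.9, 85.1]
tcp_rot: [-3.139, 0.006, -2.195]
contact_force: [-0.4, 0.1, -0.3]
opening: 0.207
```

```bash
python3 -c "
from h import *
c=[454,381]
plan(((*c,80),(180,0,233)),((*c,14),(180,0,233)),wmax=8)"
```

```text
t 22.9 pos [452.1 382.9  85.1] rot [-179.9    0.3 -125.8] q [ 0.7   0.47  1.82 -0.    0.84 -1.82] F [-0.4  0.1 -0.3] op 0.207
1 rows, turn each [-0.1  0.3  1.2]
0.01 -0.07 0.13
2 rows, turn each [0. 0. 0.]
0.00 -0.00 0.83; 0.00 -0.00 0.83
```

Emit:
move_arm(series="1 0.01 -0.07 0 0 0 1.2; 1 0 0 0 0 0 0; 1 0 0 0.6 0 0 0; 1 0 0 0.6 0 0 0; 1 0 0 0.5 0 0 0; 1 0 0 0 0 0 0; 0.3 0 0 0 0 0 0; 0.3 0 0 0 0 0 0; 0.3 0 0 0 0 0 0; 0.3 0 0 -0.6 0 0 0; 0.3 0 0 -0.9 0 0 0; 0.3 0 0 -0.9 0 0 0; 0.3 0 0 0 0 0 0")

```text
clock: 24.58
eef_pos: [448.2, 376.4, 112.6]
tcp_rot: [3.134, 0.001, -2.243]
contact_force: [0.0, -0.1, 0.1]
opening: 0.348
```

```bash
python3 -c "
from h import *
plan(((478.9,-42.2,80),(180,0,182.5)),((478.9,-42.2,5),(180,0,182.5)),wmax=8)
"
```

```text
t 24.6 pos [448.2 376.4 112.6] rot [ 1.796e+02  1.000e-01 -1.285e+02] q [ 0.69  0.43  1.82  0.01  0.89 -1.78] F [ 0.  -0.1  0.1] op 0.348
12 rows, turn each [ 0.  -0.   4.1]
0.64 -0.59 0.06; 0.60 -0.64 0.06; 0.55 -0.68 0.06; 0.50 -0.72 0.06; 0.45 -0.75 0.06; 0.40 -0.78 0.06; 0.34 -0.81 0.06; 0.28 -0.83 0.07; 0.22 -0.85 0.07; 0.16 -0.86 0.07; 0.10 -0.87 0.07; 0.04 -0.87 0.07
3 rows, turn each [0. 0. 0.]
0.00 -0.00 0.62; 0.00 -0.00 0.62; 0.00 -0.00 0.62
```

```bash
python3 -c "
from h import *
plan(((478.9,-42.2,100),(180,0,-246.5)),((478.9,-42.2,100),(180,0,-357.5)),wmax=10)
"
```

```text
t 24.6 pos [448.2 376.4 112.6] rot [ 1.796e+02  1.000e-01 -1.285e+02] q [ 0.69  0.43  1.82  0.01  0.89 -1.78] F [ 0.  -0.1  0.1] op 0.348
12 rows, turn each [ 0.  -0.   9.8]
0.64 -0.59 0.02; 0.53 -0.69 0.02; 0.41 -0.77 0.02; 0.27 -0.83 0.02; 0.12 -0.87 0.02; -0.03 -0.87 0.02; -0.18 -0.86 0.02; -0.32 -0.81 0.02; -0.46 -0.75 0.02; -0.58 -0.66 0.02; -0.68 -0.55 0.02; -0.76 -0.43 0.03
12 rows, turn each [ 0.  -0.   9.3]
0.00 0.00 0.00; 0.00 0.00 0.00; 0.00 0.00 0.00; 0.00 0.00 0.00; 0.00 0.00 0.00; 0.00 0.00 0.00; 0.00 0.00 0.00; 0.00 0.00 0.00; 0.00 0.00 0.00; 0.00 0.00 0.00; 0.00 0.00 0.00; 0.00 0.00 0.00
```

Emit:
move_arm(series="-0.6 0.64 -0.59 0 0 0 9.8; -0.6 0.53 -0.69 0 0 0 9.8; -0.6 0.41 -0.77 0 0 0 9.8; -0.6 0.27 -0.83 0 0 0 9.8; -0.6 0.12 -0.87 0 0 0 9.8; -0.6 -0.03 -0.87 0 0 0 9.8; -0.6 -0.18 -0.86 0 0 0 9.8; -0.6 -0.32 -0.81 0 0 0 9.8; -0.6 -0.46 -0.75 0 0 0 9.8; -0.6 -0.58 -0.66 0 0 0 9.8; -0.6 -0.68 -0.55 0 0 0 9.8; -0.6 -0.6 -0.35 0 0 0 9.8; -0.6 0 0 0 0 0 9.3; -0.6 0 0 0 0 0 9.3; -0.6 0 0 0 0 0 9.3; -0.6 0 0 0 0 0 9.3; -0.6 0 0 0 0 0 9.3; -0.6 0 0 0 0 0 9.3; -0.6 0 0 0 0 0 9.3; -0.6 0 0 0 0 0 9.3")

```text
clock: 27.08
eef_pos: [452.0, -60.7, 96.9]
tcp_rot: [-3.129, 0.021, 0.557]
contact_force: [0.5, 0.2, -0.7]
opening: 0.802
```

```bash
python3 -c "
from h import *
plan(((478.9,-42.2,70),(180,0,2.5)),((478.9,-42.2,5),(180,0,2.5)),wmax=10)
"
```

```text
t 27.1 pos [452.  -60.7  96.9] rot [-179.3    1.2   31.9] q [-0.13  0.3   2.08 -0.01  0.79  0.88] F [ 0.5  0.2 -0.7] op 0.802
3 rows, turn each [-0.1  0.5  9.8]
0.28 -0.01 0.22; 0.27 -0.06 0.22; 0.25 -0.10 0.22
2 rows, turn each [0. 0. 0.]
-0.00 -0.00 0.81; -0.00 -0.00 0.81
```

Emit:
move_arm(series="-0.6 0.28 -0.01 0.2 -0.1 0.5 9.8; -0.6 0.27 -0.06 0.2 -0.1 0.4 9.8; -0.6 0.25 -0.1 0.1 0 0.3 9.6; -0.6 0 0 0 0 0 0")

```text
clock: 27.58
eef_pos: [476.2, -43.6, 73.1]
tcp_rot: [-3.139, 0.008, 0.027]
contact_force: [0.6, -1.4, 0.1]
opening: 0.802
```

```bash
python3 -c "
from h import *
plan(((478.9,-42.2,60),(180,0,2.5)),((478.9,-42.2,5),(180,0,2.5)),wmax=10)
p=snap('wrist','w6');print(proj('wrist',(478.9,-42.2,20),p)); a=np.load('pics/w6.npy')
snap('top','t6'); b=np.load('pics/t6.npy')
c=np.hstack([cv2.resize(a,(400,300)),cv2.resize(b[150:420,60:420],(400,300))]); cv2.imwrite('pics/m6.png',c)
"
```

```text
t 27.6 pos [476.2 -43.6  73.1] rot [-179.9    0.4    1.5] q [-0.1   0.36  2.06  0.    0.73  1.45] F [ 0.6 -1.4  0.1] op 0.802
1 rows, turn each [-0.1  0.4 -1. ]
0.07 -0.03 0.33
2 rows, turn each [0. 0. 0.]
-0.00 -0.00 0.69; -0.00 -0.00 0.69
[325.23790966 268.20789863]
```

View pics/m6.png

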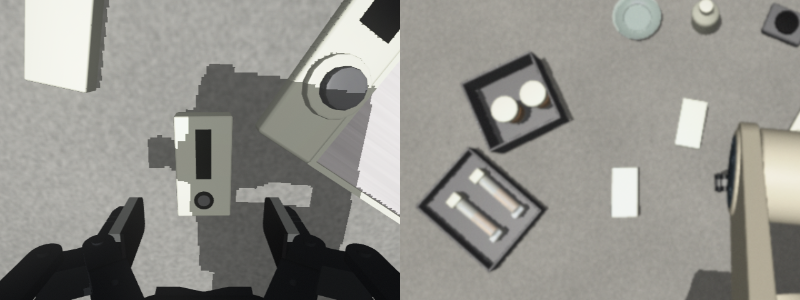

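Jars and tubes are all in place. Cassette 3 is at (325,264) in the wrist view, predicted (325,268).

Emit:
move_arm(series="-0.4 0.07 -0.03 0 0 0.4 -1; -0.4 0 0 0 0 0 0; -0.4 0 0 0.6 0 0 0; -0.4 0 0 0.6 0 0 0; -0.4 0 0 0.45 0 0 0; -0.4 0 0 0 0 0 0; 1 0 0 0 0 0 0; 1 0 0 0 0 0 0; 1 0 0 0 0 0 0; 1 0 0 -0.4 0 0 0; 1 0 0 -0.7 0 0 0; 1 0 0 -0.4 0 0 0; 1 0 0 0 0 0 0", grip_force=50)

```text
clock: 29.3
eef_pos: [480.5, -43.6, 74.4]
tcp_rot: [-3.141, -0.007, 0.057]
contact_force: [0.2, 0.2, -0.3]
opening: 0.496
```

```bash
python3 -c "
from h import *
plan(((419,-368,60),(180,0,58.8)),((419,-368,12),(180,0,58.8)),wmax=10)
"
```

```text
t 29.3 pos [480.5 -43.6  74.4] rot [-180.    -0.4    3.2] q [-0.09  0.35  2.06  0.    0.71  1.42] F [ 0.2  0.2 -0.3] op 0.496
10 rows, turn each [ 0.  -0.  -5.6]
-0.20 0.80 0.03; -0.28 0.78 0.03; -0.35 0.75 0.03; -0.42 0.71 0.03; -0.49 0.67 0.03; -0.55 0.62 0.03; -0.61 0.56 0.03; -0.66 0.50 0.03; -0.70 0.43 0.04; -0.74 0.36 0.04
2 rows, turn each [0. 0. 0.]
0.00 -0.00 0.60; 0.00 -0.00 0.60
```

Emit:
move_arm(series="1 -0.2 0.8 -0.05 0 0 -5.6; 1 -0.28 0.78 0 0 0 -5.6; 1 -0.35 0.75 0 0 0 -5.6; 1 -0.42 0.71 0 0 0 -5.6; 1 -0.49 0.67 0 0 0 -5.6; 1 -0.55 0.62 0 0 0 -5.6; 1 -0.61 0.56 0 0 0 -5.6; 1 -0.66 0.5 0 0 0 -5.6; 1 -0.7 0.43 0 0 0 -5.6; 1 -0.6 0.3 0 0 0 -5.6; 1 0 0 0 0 0 0")

```text
clock: 30.68
eef_pos: [422.5, -372.3, 74.1]
tcp_rot: [3.137, -0.005, 1.068]
contact_force: [0.3, -0.1, -1.5]
opening: 0.499
```

```bash
python3 -c "
from h import *
plan(((419,-368,60),(180,0,58.8)),((419,-368,13),(180,0,58.8)),wmax=10)
"
```

```text
t 30.7 pos [ 422.5 -372.3   74.1] rot [179.8  -0.3  61.2] q [-0.73  0.46  1.89  0.01  0.79 -0.23] F [ 0.3 -0.1 -1.5] op 0.499
1 rows, turn each [ 0.2 -0.3  2.4]
0.05 -0.13 0.35
2 rows, turn each [0. 0. 0.]
0.00 -0.00 0.59; 0.00 -0.00 0.59
```

Emit:
move_arm(series="1 0.05 -0.13 0 0 -0.3 2.4; 1 0 0 0 0 0 0; 1 0 0 0.6 0 0 0; 1 0 0 0.6 0 0 0; 1 0 0 0.28 0 0 0; 1 0 0 0 0 0 0; -0.4 0 0 0 0 0 0; -0.4 0 0 0 0 0 0; -0.4 0 0 0 0 0 0; -0.4 0 0 -0.6 0 0 0; -0.4 0 0 -0.9 0 0 0; -0.4 0 0 -0.9 0 0 0; -0.4 0 0 0 0 0 0")

```text
clock: 32.3
eef_pos: [420.2, -364.6, 113.3]
tcp_rot: [3.137, -0.001, 1.024]
contact_force: [-0.3, -0.2, -0.4]
opening: 0.702
```

```bash
python3 -c "
from h import *
log(); print(r.sense()['eef_pos'])
p=snap('wrist','w7')
# kinematic fit: theta from vertical; TCP = planar 3R with offsets
from scipy.optimize import least_squares
D=[json.loads(l) for l in open('log.txt')]
print(len(D), np.ptp([d[0] for d in D],axis=0).round(2))
"
```

```text
[ 420.18314817 -364.57789313  113.33660594]
27 [1.91 0.45 0.57 0.02 0.53 3.26]
```

View pics/w7.png

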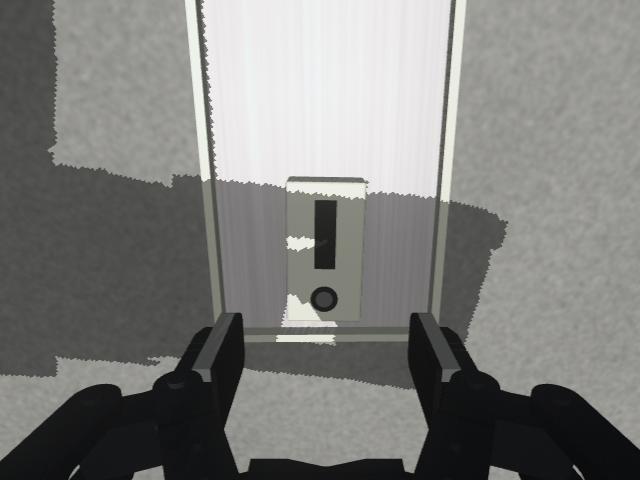

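Cassette 3 lies window up at the near end of the tray, at (325,250). Next I'll fit the arm's kinematics and check a flip: grasp with the tool leaned, then turn the tool sideways past level.

```bash
cat > kin.py <<'E'
from h import *
from scipy.optimize import least_squares
D=[json.loads(l) for l in open('log.txt')]
ex=lambda a,t:R.from_euler(a,t)
def fk(q,p,sg=(1,1,1)):
    a,h,L2,L3,e,d=p
    R2=ex('z',q[0])*ex('y',q[1]); R3=R2*ex('y',q[2]); R4=R3*ex('z',sg[0]*q[3]); R5=R4*ex('y',q[4]); R6=R5*ex('z',sg[1]*q[5]+np.pi/2*sg[2])
    x=ex('z',q[0]).apply([a,0,h])+R2.apply([0,0,L2])+R3.apply([e,0,L3])+R6.apply([0,0,d])
    return x,R6,x-R6.apply([0,0,d])
LO=np.array([-2.63,-.92,.06,-1.3,.0,-3.02]);HI=np.array([2.63,2.1,2.66,4.44,2.69,3.02])
def fit():
    best=None
    for sg in ((1,1,1),(1,-1,1),(1,1,-1),(1,-1,-1)):
        f=lambda p:np.concatenate([np.r_[(fk(q,p,sg)[0]-x),50*(fk(q,p,sg)[1].inv()*R.from_euler('xyz',w)).as_rotvec()] for q,x,w in D])
        s=least_squares(f,[0,350,400,400,0,250]); 
        if best is None or s.cost<best[0]: best=(s.cost,s.x,sg,np.abs(s.fun).max())
    return best
B=fit() 
P,SG=B[1],B[2]
def ik(x,rot,q0):
    f=lambda q:np.r_[(fk(q,P,SG)[0]-x)/100,(fk(q,P,SG)[1].inv()*rot).as_rotvec(),1e-3*(q-q0)]
    s=least_squares(f,np.clip(q0,LO+1e-3,HI-1e-3),bounds=(LO,HI)); return s.x,np.abs(s.fun[:6]).max()
def tool(psi,tau): return R.from_euler('z',psi,degrees=True)*R.from_euler('x',180,degrees=True)*R.from_euler('y',tau,degrees=True)
E
python3 - <<'E'
from kin import *
print(B)
s=r.sense(); q0=s['qpos']
# grasp candidates for cassette B: psi 0.5 or 180.5, tau +-50
for psi in (0.5,180.5):
  for tau in (-50,50):
    q,e=ik(np.array([461,172,60]),tool(psi,0),np.r_[.36,.38,2.06,0,.75,np.radians(20+90-psi)])
    q1,e1=ik(np.array([461,172,10]),tool(psi,tau),q)
    print('grasp',psi,tau,tool(psi,tau).apply([0,0,1]).round(2),q1.round(2),round(e1,4))
    for dpsi in (90,-90):
        qq=q1;bad=0;out=[]
        X=np.array([450,40,170])
        for k in range(1,11):
            qq,e=ik(np.array([461,172,150])+(X-np.array([461,172,150]))*k/10,tool(psi+dpsi*k/10,tau),qq);bad=max(bad,e)
        q2=qq
        for k in range(1,16):
            t=tau*(1-k/15)-np.sign(tau)*80*k/15; qq,e=ik(X,tool(psi+dpsi,t),qq);bad=max(bad,e)
        print('   turn',dpsi,'bad',round(bad,3),q2.round(2),qq.round(2),'points',tool(psi+dpsi,t).apply([0,0,1]).round(2))
E
```

```text
(np.float64(30.31734097789663), array([-3.58579644e-02,  2.99637924e+02,  5.68211809e+02,  4.94324275e+02,
        5.85061894e+01,  3.48417878e+02]), (1, 1, 1), np.float64(1.5217157875036733))
grasp 0.5 -50 [-0.77 -0.01 -0.64] [0.24 0.93 1.46 0.17 1.6  1.72] 0.0
   turn 90 bad 0.0 [ 0.6   0.48  1.94 -0.71  1.37  0.98] [-0.59  0.77  1.95  0.95  1.64 -1.23] points [-0.01  0.98 -0.17]
   turn -90 bad 0.946 [-0.46  0.44  2.02  0.79  1.29  2.19] [ 0.49  0.46  1.86 -0.58  1.41  3.02] points [ 0.01 -0.98 -0.17]
grasp 0.5 50 [ 0.77  0.01 -0.64] [ 0.35  0.42  2.34 -0.03  0.    1.89] 0.5019
   turn 90 bad 0.662 [-0.46  0.44  2.02  0.79  1.29 -0.95] [ 0.71  0.8   1.85 -0.87  1.72  1.2 ] points [ 0.01 -0.98 -0.17]
   turn -90 bad 0.623 [ 0.24  0.22  1.99 -0.26  1.06  3.02] [-0.59  0.77  1.95  0.95  1.64  1.91] points [-0.01  0.98 -0.17]
grasp 180.5 -50 [ 0.77  0.01 -0.64] [ 0.35  0.42  2.34 -0.03  0.   -1.25] 0.5019
   turn 90 bad 0.709 [ 0.12 -0.02  2.51 -0.59  0.   -2.14] [ 0.71  0.8   1.85 -0.87  1.72 -1.94] points [ 0.01 -0.98 -0.17]
   turn -90 bad 0.281 [ 0.6   0.48  1.94 -0.71  1.37  0.98] [-0.59  0.77  1.95  0.95  1.64 -1.23] points [-0.01  0.98 -0.17]
grasp 180.5 50 [-0.77 -0.01 -0.64] [ 0.24  0.93  1.46  0.17  1.6  -1.42] 0.0
   turn 90 bad 0.812 [ 0.6   0.48  1.94 -0.71  1.37 -2.16] [-0.32  0.36  1.96  0.61  1.25 -3.02] points [-0.01  0.98 -0.17]
   turn -90 bad 0.0 [-0.46  0.44  2.02  0.79  1.29 -0.95] [ 0.71  0.8   1.85 -0.87  1.72  1.2 ] points [ 0.01 -0.98 -0.17]
```

```bash
sed -i "s/qt=R.from_euler('xyz',rpy,degrees=True)/qt=rpy if isinstance(rpy,R) else R.from_euler('xyz',rpy,degrees=True)/" h.py; python3 -c "
from kin import *
plan(((520,172,150),tool(180.5,0)),((520,172,46),tool(180.5,50)),vmax=37)
"
```

```text
t 32.4 pos [ 419.3 -363.9  111.9] rot [ 1.799e+02 -1.000e-01  5.870e+01] q [-0.72  0.39  1.89  0.    0.86 -0.17] F [ 0.5 -0.5 -0.6] op 0.7
15 rows, turn each [ 0.   0.  -8.1]
0.85 -0.32 -0.06; 0.89 -0.20 -0.06; 0.91 -0.07 -0.06; 0.91 0.06 -0.06; 0.89 0.19 -0.06; 0.85 0.31 -0.06; 0.80 0.43 -0.06; 0.73 0.54 -0.06; 0.65 0.63 -0.06; 0.55 0.72 -0.06; 0.45 0.79 -0.06; 0.33 0.85 -0.06; 0.21 0.88 -0.06; 0.08 0.91 -0.06; -0.05 0.91 -0.06
6 rows, turn each [ 0.   8.3 -0. ]
0.00 -0.00 0.43; -0.06 -0.00 0.43; -0.12 -0.00 0.42; -0.18 -0.00 0.39; -0.24 -0.00 0.36; -0.29 -0.00 0.32
```

Emit:
move_arm(series="-0.5 0.85 -0.32 -0.1 0 0 -8.1; -0.5 0.89 -0.2 -0.1 0 0 -8.1; -0.5 0.91 -0.07 -0.1 0 0 -8.1; -0.5 0.91 0.06 -0.1 0 0 -8.1; -0.5 0.89 0.19 -0.1 0 0 -8.1; -0.5 0.85 0.31 -0.1 0 0 -8.1; -0.5 0.8 0.43 -0.1 0 0 -8.1; -0.5 0.73 0.54 -0.1 0 0 -8.1; -0.5 0.65 0.63 -0.1 0 0 -8.1; -0.5 0.55 0.72 -0.1 0 0 -8.1; -0.5 0.45 0.79 -0.1 0 0 -8.1; -0.5 0.33 0.85 -0.1 0 0 -8.1; -0.5 0.21 0.88 -0.06 0 0 -8.1; -0.5 0.08 0.91 -0.06 0 0 -8.1; -0.5 -0.05 0.7 -0.06 0 0 -8.1; -0.5 0 0 0 0 0 0")

```text
clock: 34.35
eef_pos: [497.7, 183.9, 152.5]
tcp_rot: [3.138, -0.021, -3.07]
contact_force: [0.2, 0.4, 0.4]
opening: 0.746
```

```bash
python3 -c "
from kin import *
plan(((520,172,90),tool(180.5,50)),((520,172,46),tool(180.5,50)),vmax=37)
"
```

```text
t 34.4 pos [497.7 183.9 152.5] rot [ 179.8   -1.2 -175.9] q [ 0.35  0.31  1.89  0.01  0.96 -1.3 ] F [0.2 0.4 0.4] op 0.746
6 rows, turn each [-0.2  8.1  0.6]
-0.09 -0.06 0.26; -0.13 -0.06 0.24; -0.16 -0.06 0.22; -0.19 -0.06 0.20; -0.22 -0.05 0.17; -0.24 -0.05 0.13
2 rows, turn each [0. 0. 0.]
-0.42 -0.00 0.35; -0.42 -0.00 0.35
```

Emit:
move_arm(series="-0.5 -0.09 -0.06 0.26 -0.2 8.1 0.6; -0.5 -0.13 -0.06 0.24 -0.2 8.1 0.6; -0.5 -0.16 -0.06 0.22 -0.2 8.1 0.6; -0.5 -0.19 -0.06 0.2 -0.2 8.1 0.6; -0.5 -0.22 -0.05 0.17 -0.2 8.1 0.6; -0.5 -0.24 -0.05 0.13 -0.2 8.1 0.6; -0.5 0 0 0 0 0 0")

```text
clock: 35.22
eef_pos: [513.9, 164.0, 82.0]
tcp_rot: [-3.118, -0.905, 3.112]
contact_force: [0.2, -1.1, -0.0]
opening: 0.751
```

```bash
python3 -c "
from kin import *
p=snap('wrist','w8');print([proj('wrist',(x,y,20),p).round(0) for x in(419,503) for y in (150,194)])
plan(((520,172,46),tool(180.5,50)),((474,172,8),tool(180.5,50)),vmax=25)
"
```

```text
[array([301., 226.]), array([373., 224.]), array([298., 359.]), array([385., 357.])]
t 35.3 pos [514.3 164.5  83.9] rot [-178.7  -51.6  178.4] q [ 0.21  0.9   1.33  0.16  1.8  -1.39] F [-1.1  0.2  0.4] op 0.753
2 rows, turn each [ 0.2 -0.8 -0.6]
-0.41 0.10 0.24; -0.41 0.10 0.24
3 rows, turn each [0. 0. 0.]
0.00 0.00 0.50; 0.00 0.00 0.50; 0.00 0.00 0.50
```

View pics/w8.png

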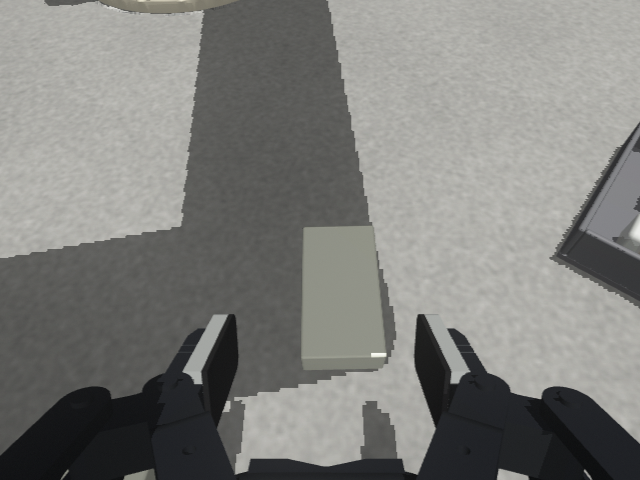

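Cassette at (302–385, 226–370), as predicted, so I'll close in.

Emit:
move_arm(series="-0.5 -0.41 0.1 0.2 0.2 -0.8 -0.6; -0.5 -0.41 0.1 0.2 0.2 -0.8 -0.6; -0.5 0 0 0 0 0 0; -0.5 0 0 0.4 0 0 0; -0.5 0 0 0.4 0 0 0; -0.5 0 0 0.3 0 0 0; -0.5 0 0 0 0 0 0")

```text
clock: 36.15
eef_pos: [487.0, 172.9, 20.1]
tcp_rot: [-3.141, -0.861, -3.131]
contact_force: [-0.3, 0.7, -0.3]
opening: 0.748
```

```bash
python3 -c "
from kin import *
plan(((474,172,9),tool(180.5,50)),vmax=25)
"
```

```text
t 36.1 pos [487.  172.9  20.1] rot [-179.9  -49.3 -179.4] q [ 0.23  0.93  1.42  0.17  1.64 -1.42] F [-0.3  0.7 -0.3] op 0.748
1 rows, turn each [-0.1  0.7  0.1]
0.00 -0.02 0.43
```

Emit:
move_arm(series="-0.5 0 -0.02 0.43 0 0.7 0; -0.5 0 0 0 0 0 0; 1 0 0 0 0 0 0; 1 0 0 0 0 0 0; 1 0 0 0 0 0 0; 1 0 0 0 0 0 0", grip_force=60)

```text
clock: 36.9
eef_pos: [474.3, 171.9, 8.3]
tcp_rot: [-3.141, -0.872, -3.131]
contact_force: [0.2, -0.0, -1.1]
opening: 0.503
```

```bash
cat > flip.py <<'E'
from kin import *
def corners(cx,cy,L=84,W=20):
    "profile corners of a flat cassette (x,z plane)"
    return np.array([(cx+a*42,cy,z) for a in(-1,1) for z in(0,20)])
def after(c,Xf,Rf,s=None):
    "where the held points go if the tool goes to pose Xf,Rf"
    Rc=R.from_euler('xyz',s['tcp_rot']); return Xf+Rf.apply(Rc.inv().apply(c-s['eef_pos']))
E
python3 -c "
from flip import *
s=r.sense(); np.save('grasp.npy',np.r_[s['eef_pos'],s['tcp_rot']])
Rf=tool(90.5,-78); c=after(corners(461,172),np.array([450,0,60]),Rf,s); print(c.round(0))
plan(((480,120,170),tool(150,50)),((460,20,170),tool(90.5,40)))
"
```

```text
[[451. -41.  21.]
 [451. -25.   9.]
 [450.  11.  88.]
 [450.  27.  75.]]
t 36.9 pos [474.3 171.9   8.3] rot [-180.   -50.  -179.4] q [ 0.23  0.94  1.44  0.17  1.62 -1.42] F [ 0.2 -0.  -1.1] op 0.503
5 rows, turn each [-4.7  0.   3.9]
0.60 -0.26 -0.54; 0.58 -0.26 -0.56; 0.57 -0.25 -0.58; 0.55 -0.24 -0.60; 0.53 -0.23 -0.62
7 rows, turn each [-6.  -1.3  6. ]
-0.08 -0.35 -0.09; -0.11 -0.32 -0.12; -0.15 -0.30 -0.15; -0.18 -0.26 -0.18; -0.21 -0.22 -0.20; -0.24 -0.18 -0.21; -0.26 -0.13 -0.22
```

```bash
python3 -c "
from flip import *
plan(((474,172,90),tool(180.5,50)),((470,120,170),tool(150,50)),((460,20,170),tool(90.5,50)),vmax=32)
"
```

```text
t 36.9 pos [474.3 171.9   8.3] rot [-180.   -50.  -179.4] q [ 0.23  0.94  1.44  0.17  1.62 -1.42] F [ 0.2 -0.  -1.1] op 0.503
3 rows, turn each [-0.  0.  0.]
0.52 0.00 -0.44; 0.52 0.00 -0.44; 0.52 0.00 -0.44
4 rows, turn each [-5.8 -0.   4.9]
0.40 -0.32 -0.30; 0.37 -0.33 -0.33; 0.35 -0.32 -0.37; 0.32 -0.31 -0.40
7 rows, turn each [-6.5 -0.   5.5]
-0.09 -0.33 -0.11; -0.12 -0.30 -0.15; -0.15 -0.27 -0.18; -0.18 -0.23 -0.21; -0.20 -0.19 -0.23; -0.21 -0.14 -0.25; -0.22 -0.09 -0.27
```

Emit:
move_arm(series="1 0.52 0 -0.44 0 0 0; 1 0.52 0 -0.44 0 0 0; 1 0.52 0 -0.44 0 0 0; 1 0.4 -0.32 -0.3 -5.8 0 4.9; 1 0.37 -0.33 -0.33 -5.8 0 4.9; 1 0.35 -0.32 -0.37 -5.8 0 4.9; 1 0.32 -0.31 -0.4 -5.8 0 4.9; 1 -0.09 -0.33 -0.11 -6.5 0 5.5; 1 -0.12 -0.3 -0.15 -6.5 0 5.5; 1 -0.15 -0.27 -0.18 -6.5 0 5.5; 1 -0.18 -0.23 -0.21 -6.5 0 5.5; 1 -0.2 -0.19 -0.23 -6.5 0 5.5; 1 -0.21 -0.14 -0.25 -6.5 0 5.5; 1 -0.22 -0.09 -0.27 -6.5 0 5.5; 1 0 0 0 0 0 0")

```text
clock: 38.78
eef_pos: [460.4, 15.5, 190.4]
tcp_rot: [3.118, -0.866, 1.553]
contact_force: [0.1, -0.2, -0.3]
opening: 0.498
```

```bash
python3 -c "
from flip import *
plan(((455,10,160),tool(90.5,-78)),vmax=32,wmax=8)
"
```

```text
t 38.8 pos [460.4  15.5 190.4] rot [178.6 -49.6  89. ] q [-0.5   0.4   2.    0.79  1.31 -0.92] F [ 0.1 -0.2 -0.3] op 0.498
16 rows, turn each [ 0.  -8.  -0.2]
-0.04 -0.01 0.02; -0.04 -0.01 0.03; -0.03 -0.01 0.03; -0.03 -0.01 0.04; -0.02 -0.01 0.04; -0.02 -0.01 0.05; -0.01 -0.01 0.05; -0.00 -0.01 0.05; 0.00 -0.01 0.05; 0.01 -0.01 0.05; 0.02 -0.01 0.05; 0.02 -0.01 0.04; 0.03 -0.01 0.04; 0.03 -0.01 0.03; 0.04 -0.01 0.03; 0.04 -0.01 0.02
```

Emit:
move_arm(series="1 -0.04 -0.01 0.02 0 -8 -0.2; 1 -0.04 -0.01 0.03 0 -8 -0.2; 1 -0.03 -0.01 0.03 0 -8 -0.2; 1 -0.03 -0.01 0.04 0 -8 -0.2; 1 -0.02 -0.01 0.04 0 -8 -0.2; 1 -0.02 -0.01 0.05 0 -8 -0.2; 1 -0.01 -0.01 0.05 0 -8 -0.2; 1 0 -0.01 0.05 0 -8 -0.2; 1 0 -0.01 0.05 0 -8 -0.2; 1 0.01 -0.01 0.05 0 -8 -0.2; 1 0.02 -0.01 0.05 0 -8 -0.2; 1 0.02 -0.01 0.04 0 -8 -0.2; 1 0.03 -0.01 0.04 0 -8 -0.2; 1 0.03 -0.01 0.03 0 -8 -0.2; 1 0.04 -0.01 0.03 0 -8 -0.2; 1 0.04 -0.01 0.02 0 -8 -0.2; 1 0 0 0 0 0 0")

```text
clock: 40.9
eef_pos: [472.9, 28.2, 178.1]
tcp_rot: [2.837, 1.44, 1.319]
contact_force: [0.5, -0.3, -1.3]
opening: 0.497
```

```bash
python3 -c "
from flip import *
plan(((455,10,60),tool(90.5,-78)),((455,10,54),tool(90.5,-78)),vmax=32,wmax=8)
g=np.load('grasp.npy'); s={'eef_pos':g[:3],'tcp_rot':g[3:]}; c=r.sense()
print(after(corners(461,172),c['eef_pos'],R.from_euler('xyz',c['tcp_rot']),s).round(0))
p=snap('scene','s9',(120,60,440,300),2.4)
"
```

```text
t 40.9 pos [472.9  28.2 178.1] rot [162.6  82.5  75.6] q [ 0.68  0.81  1.86 -0.95  1.73  1.22] F [ 0.5 -0.3 -1.3] op 0.497
4 rows, turn each [ 0.7  1.2 -0.5]
0.71 -0.15 0.20; 0.71 -0.14 0.22; 0.71 -0.13 0.23; 0.70 -0.12 0.25
1 rows, turn each [0. 0. 0.]
0.15 -0.00 0.03
[[477. -15. 143.]
 [477.  -1. 130.]
 [471.  41. 205.]
 [471.  56. 191.]]
```

View pics/s9.png

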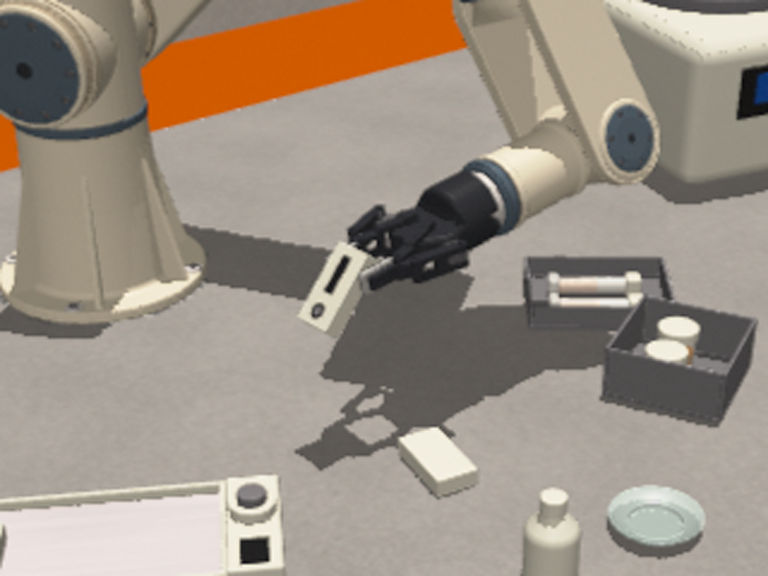

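Window side now faces up: the cassette leans at (335,290), lower end toward the incubator. The wrist will clear the trays when I lower it.

Emit:
move_arm(series="1 0.71 -0.15 0.2 0.7 1.2 -0.5; 1 0.71 -0.14 0.22 0.7 1.2 -0.5; 1 0.71 -0.13 0.23 0.7 1.2 -0.5; 1 0.6 -0.12 0.25 0.7 1.2 -0.5; 1 0 0 0 0 0 0")

```text
clock: 41.58
eef_pos: [460.4, 14.7, 68.0]
tcp_rot: [3.089, 1.333, 1.528]
contact_force: [1.6, 0.1, 1.0]
opening: 0.501
```

```bash
python3 -c "
from flip import *
plan(((455,10,54),tool(90.5,-78)),vmax=32,wmax=8)
g=np.load('grasp.npy'); s={'eef_pos':g[:3],'tcp_rot':g[3:]}; c=r.sense()
print(after(corners(461,172),c['eef_pos'],R.from_euler('xyz',c['tcp_rot']),s).round(0))
"
```

```text
t 41.6 pos [460.4  14.7  68. ] rot [177.   76.4  87.5] q [ 0.65  0.93  1.85 -0.9   1.55  1.3 ] F [1.6 0.1 1. ] op 0.501
1 rows, turn each [ 0.1 -1.6 -0.7]
0.31 -0.14 0.19
[[462. -25.  28.]
 [462.  -9.  17.]
 [460.  25.  96.]
 [460.  41.  84.]]
```

Emit:
move_arm(series="1 0.33 0 0.08 0 0 0; 1 0 0 0 0 0 0; -0.7 0 0 0 0 0 0; -0.7 0 0 0 0 0 0; -0.7 0 0 0 0 0 0; -0.7 0 0 0 0 0 0; -0.7 -0.6 0 -0.15 0 0 0; -0.7 -0.9 0 -0.2 0 0 0; -0.7 -0.9 0 -0.2 0 0 0; -0.7 0 0 0 0 0 0")

```text
clock: 42.82
eef_pos: [460.6, 14.6, 158.2]
tcp_rot: [3.071, 1.331, 1.512]
contact_force: [-0.7, 0.7, -0.1]
opening: 0.851
```

```bash
python3 -c "
from flip import *
s=r.sense()
# return upright in stages, above A
plan(((455,40,170),tool(90,0)),((629,73,120),tool(170,0)),wmax=8.5)
"
```

```text
t 42.8 pos [460.6  14.6 158.2] rot [176.   76.2  86.6] q [ 0.65  0.77  1.89 -0.9   1.63  1.2 ] F [-0.7  0.7 -0.1] op 0.851
9 rows, turn each [ 0.1  8.5 -0. ]
-0.02 -0.01 -0.08; -0.00 -0.01 -0.08; 0.01 -0.01 -0.08; 0.02 -0.01 -0.08; 0.03 -0.01 -0.07; 0.04 -0.02 -0.07; 0.05 -0.02 -0.06; 0.06 -0.02 -0.05; 0.06 -0.02 -0.04
10 rows, turn each [-0.  0. -8.]
0.08 0.43 0.13; 0.02 0.44 0.13; -0.04 0.44 0.13; -0.10 0.43 0.13; -0.16 0.41 0.13; -0.22 0.39 0.13; -0.27 0.35 0.13; -0.31 0.31 0.13; -0.35 0.26 0.13; -0.39 0.21 0.13
```

Emit:
move_arm(series="-0.5 -0.02 -0.01 -0.08 0 8.5 0; -0.5 0 -0.01 -0.08 0 8.5 0; -0.5 0.01 -0.01 -0.08 0 8.5 0; -0.5 0.02 -0.01 -0.08 0 8.5 0; -0.5 0.03 -0.01 -0.07 0 8.5 0; -0.5 0.04 -0.02 -0.07 0 8.5 0; -0.5 0.05 -0.02 -0.06 0 8.5 0; -0.5 0.06 -0.02 -0.05 0 8.5 0; -0.5 0.06 -0.02 -0.04 0 8.5 0; -0.5 0 0 0 0 0 0")

```text
clock: 44.08
eef_pos: [454.3, 42.1, 164.0]
tcp_rot: [3.127, -0.042, 1.58]
contact_force: [0.2, -0.3, -0.3]
opening: 0.751
```

```bash
python3 -c "
from flip import *
plan(((458,10,100),tool(90,0)))
p=snap('wrist','w10'); json.dump({k:np.array(v).tolist() for k,v in p.items()},open('p10.json','w'))
"
```

```text
t 44.1 pos [454.3  42.1 164. ] rot [179.2  -2.4  90.5] q [0.06 0.17 2.06 0.05 0.9  0.02] F [ 0.2 -0.3 -0.3] op 0.751
2 rows, turn each [ 0.4 -1.2  0.3]
-0.43 0.03 0.78; -0.42 0.04 0.79
```

View pics/w10.png

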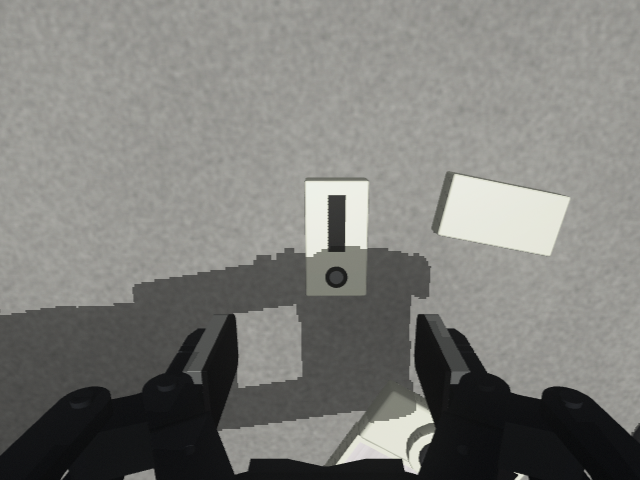

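Flipped: window up at (337,238), top-face corners (306,181) to (366,296). Cassette A sits untouched at (505,214).

```bash
python3 -c "
from flip import *
p=json.load(open('p10.json')); p={k:(np.array(v) if isinstance(v,list) else v) for k,v in p.items()}
f=lambda u,v:ray('wrist',(u,v),20,p)[:2].round(1)
print(f(336.5,238),f(337,181),f(336,296)); print('A',np.mean([f(453,174),f(570,197),f(551,255),f(439,234)],0),f(453,174),f(570,197))
c=f(336.5,238)
plan(((*c,70),tool(90,0)))
"
```

```text
[463.   40.9] [462.7  80.5] [463.3  -2.5]
A [578.45  57.45] [540.7  85.8] [622.7  70.7]
t 44.1 pos [454.2  42.5 163.8] rot [179.2  -2.3  90.6] q [0.06 0.17 2.06 0.05 0.9  0.02] F [-0.3  0.3 -0. ] op 0.751
3 rows, turn each [ 0.3 -0.8  0.2]
-0.04 0.06 0.78; -0.03 0.07 0.78; -0.02 0.07 0.78
```

Emit:
move_arm(series="-0.5 -0.04 0.06 0.78 0.3 -0.8 0.2; -0.5 -0.03 0.07 0.78 0.3 -0.8 0.2; -0.5 -0.02 0.07 0.78 0.3 -0.8 0.2; -0.5 0 0 0 0 0 0")

```text
clock: 44.62
eef_pos: [462.5, 43.0, 66.0]
tcp_rot: [-3.136, 0.015, 1.572]
contact_force: [-0.1, -0.4, 0.9]
opening: 0.747
```

```bash
python3 -c "
from flip import *
plan(((463,41,30),tool(90,0)),((463,41,6),tool(90,0)))
"
```

```text
t 44.6 pos [462.5  43.   66. ] rot [-179.7    0.8   90.1] q [ 0.1   0.35  2.1  -0.02  0.7   0.12] F [-0.1 -0.4  0.9] op 0.747
2 rows, turn each [-0.2  0.4  0. ]
-0.02 0.01 0.45; -0.02 0.01 0.45
1 rows, turn each [0. 0. 0.]
0.00 -0.00 0.60
```

Emit:
move_arm(series="-0.5 -0.02 0.01 0.45 -0.2 0.4 0; -0.5 -0.02 0.01 0.45 -0.2 0.4 0; -0.5 0 0 0.55 0 0 0; -0.5 0 0 0 0 0 0; 1 0 0 0 0 0 0; 1 0 0 0 0 0 0; 1 0 0 0 0 0 0; 1 0 0 -0.5 0 0 0; 1 0 0 -0.8 0 0 0; 1 0 0 -0.4 0 0 0; 1 0 0 0 0 0 0", grip_force=50)

```text
clock: 46.0
eef_pos: [465.9, 44.9, 83.3]
tcp_rot: [3.135, 0.005, 1.578]
contact_force: [0.5, -0.4, -0.4]
opening: 0.497
```

```bash
python3 -c "
from flip import *
plan(((467,-289,75),tool(58.8,0)))
"
```

```text
t 46.0 pos [465.9  44.9  83.3] rot [179.6   0.3  90.4] q [ 0.1   0.32  2.09 -0.01  0.73  0.1 ] F [ 0.5 -0.4 -0.4] op 0.497
10 rows, turn each [0.  0.  3.2]
-0.83 -0.00 0.02; -0.83 0.04 0.02; -0.83 0.09 0.02; -0.82 0.13 0.02; -0.82 0.18 0.02; -0.80 0.22 0.02; -0.79 0.27 0.02; -0.77 0.31 0.02; -0.76 0.35 0.02; -0.74 0.39 0.02
```

Emit:
move_arm(series="1 -0.83 0 0 0 0 3.2; 1 -0.83 0.04 0 0 0 3.2; 1 -0.83 0.09 0 0 0 3.2; 1 -0.82 0.13 0 0 0 3.2; 1 -0.82 0.18 0 0 0 3.2; 1 -0.8 0.22 0 0 0 3.2; 1 -0.79 0.27 0 0 0 3.2; 1 -0.77 0.31 0 0 0 3.2; 1 -0.76 0.35 0 0 0 3.2; 1 -0.55 0.3 0 0 0 3.2; 1 0 0 0 0 0 0")

```text
clock: 47.38
eef_pos: [460.0, -289.3, 77.0]
tcp_rot: [3.14, 0.002, 1.002]
contact_force: [0.5, 0.7, -1.1]
opening: 0.496
```

```bash
python3 -c "
from flip import *
plan(((468.5,-286.5,75),tool(58.8,0)),((468.5,-286.5,14),tool(58.8,0)))
"
```

```text
t 47.4 pos [ 460.  -289.3   77. ] rot [1.799e+02 1.000e-01 5.740e+01] q [-0.56  0.43  1.93 -0.    0.78  0.01] F [ 0.5  0.7 -1.1] op 0.496
1 rows, turn each [ 0.1  0.1 -1.4]
0.17 0.14 0.05
2 rows, turn each [0. 0. 0.]
0.00 -0.00 0.76; 0.00 -0.00 0.76
```

Emit:
move_arm(series="1 0.17 0.14 0 0 0 -1.4; 1 0 0 0 0 0 0; 1 0 0 0.6 0 0 0; 1 0 0 0.6 0 0 0; 1 0 0 0.33 0 0 0; 1 0 0 0 0 0 0; -0.4 0 0 0 0 0 0; -0.4 0 0 0 0 0 0; -0.4 0 0 0 0 0 0; -0.4 0 0 -0.6 0 0 0; -0.4 0 0 -0.9 0 0 0; -0.4 0 0 -0.9 0 0 0; -0.4 0 0 0 0 0 0")

```text
clock: 49.0
eef_pos: [470.4, -281.4, 114.0]
tcp_rot: [3.14, 0.002, 1.037]
contact_force: [0.8, -0.4, -0.0]
opening: 0.703
```

```bash
python3 -c "
from flip import *
a=snap('top','t11')
im=np.load('pics/t11.npy'); m=((im.min(2)>150)*255).astype('uint8'); n,l,st,c=cv2.connectedComponentsWithStats(m)
for i in range(1,n):
    if 400<st[i,4]<1500 and st[i,1]>150:
        q=cv2.minAreaRect(np.argwhere(l==i)[:,::-1].astype('float32')); print(np.round([*q[0],*q[1],q[2]],1),ray('top',q[0],20)[:2].round(1)); print([ray('top',x,20)[:2].round(0).tolist() for x in cv2.boxPoints(q)])
plan(((578,57,110),tool(170,0)))
"
```

```text
[178.8 233.3  22.6  23.3  45. ] [635.6 339.5]
[[635.0, 371.0], [668.0, 341.0], [636.0, 308.0], [603.0, 338.0]]
[153.  247.5  23.   24.   90. ] [607.5 388.4]
[[630.0, 413.0], [630.0, 366.0], [585.0, 364.0], [585.0, 410.0]]
[ 13. 458.  42.  26.  90.] [224.3 617.7]
[[260.0, 645.0], [260.0, 598.0], [189.0, 591.0], [189.0, 637.0]]
t 49.0 pos [ 469.4 -280.9  112.6] rot [-1.799e+02  1.000e-01  5.940e+01] q [-0.54  0.38  1.9  -0.    0.86 -0.01] F [ 0.5  0.  -0.1] op 0.701
13 rows, turn each [-0.   0.  -8.5]
0.67 -0.15 0.00; 0.68 -0.05 0.00; 0.68 0.05 0.00; 0.67 0.15 0.00; 0.64 0.25 0.00; 0.59 0.34 0.00; 0.54 0.42 0.00; 0.47 0.50 0.00; 0.39 0.56 0.00; 0.30 0.61 0.00; 0.21 0.65 0.00; 0.11 0.67 0.00; 0.01 0.68 0.00
```

```bash
python3 -c "
from flip import *
q=r.sense()['qpos']
q1,e=ik(np.array([592,55,60]),tool(169.6,0),np.r_[.1,.5,1.7,0,.9,-1.3]);q2,e2=ik(np.array([592,55,8]),tool(169.6,40),q1);print(q1.round(2),q2.round(2),e,e2)
plan(((600,53,120),tool(169.6,0)),((636,47,90),tool(169.6,40)),vmax=38)
"
```

```text
[ 0.09  0.52  1.82  0.    0.8  -1.3 ] [ 0.02  0.95  1.3   0.13  1.58 -1.42] 2.151381170471718e-07 1.5768138224684434e-06
t 49.0 pos [ 469.4 -280.9  112.6] rot [-1.799e+02  1.000e-01  5.940e+01] q [-0.54  0.38  1.9  -0.    0.86 -0.01] F [ 0.5  0.  -0.1] op 0.701
13 rows, turn each [-0.   0.  -8.5]
0.68 -0.11 -0.02; 0.69 -0.01 -0.02; 0.68 0.09 -0.02; 0.66 0.19 -0.02; 0.63 0.29 -0.02; 0.58 0.38 -0.02; 0.52 0.46 -0.02; 0.44 0.53 -0.02; 0.36 0.59 -0.01; 0.27 0.63 -0.01; 0.17 0.67 -0.01; 0.07 0.69 -0.01; -0.03 0.69 -0.01
5 rows, turn each [-0.  8. -0.]
-0.18 0.00 0.15; -0.20 0.00 0.12; -0.22 0.00 0.09; -0.23 0.00 0.06; -0.23 0.00 0.03
```

Emit:
move_arm(series="-0.5 0.68 -0.11 -0.06 0 0 -8.5; -0.5 0.69 -0.01 -0.06 0 0 -8.5; -0.5 0.68 0.09 -0.06 0 0 -8.5; -0.5 0.66 0.19 -0.06 0 0 -8.5; -0.5 0.63 0.29 -0.06 0 0 -8.5; -0.5 0.58 0.38 -0.06 0 0 -8.5; -0.5 0.52 0.46 -0.06 0 0 -8.5; -0.5 0.44 0.53 -0.06 0 0 -8.5; -0.5 0.36 0.59 -0.06 0 0 -8.5; -0.5 0.27 0.63 -0.06 0 0 -8.5; -0.5 0.17 0.67 -0.06 0 0 -8.5; -0.5 0.07 0.69 -0.06 0 0 -8.5; -0.5 -0.03 0.69 -0.06 0 0 -8.5; -0.5 -0.18 0 0.15 0 8 0; -0.5 -0.2 0 0.12 0 8 0; -0.5 -0.22 0 0.09 0 8 0; -0.5 -0.23 0 0.06 0 8 0; -0.5 -0.23 0 0.03 0 8 0; -0.5 0 0 0 0 0 0")

```text
clock: 51.42
eef_pos: [615.1, 65.9, 85.9]
tcp_rot: [-3.14, -0.756, 3.03]
contact_force: [-0.6, 0.3, 0.4]
opening: 0.751
```

```bash
python3 -c "
from flip import *
p=snap('wrist','w12')
u=np.array([.984,-.18]);v=np.array([.18,.984]);c0=np.array([578.5,57.5])
print('pred',[proj('wrist',(*(c0+a*42*u+b*22*v),20),p).round(0).tolist() for a,b in((-1,-1),(1,-1),(1,1),(-1,1))])
im=np.load('pics/w12.npy').astype(int); g=cv2.GaussianBlur(np.load('pics/w12.npy'),(3,3),0)
x,y=proj('wrist',(*c0,20),p); print('c',x,y,g[int(y)-60:int(y)+61:20,int(x)-90:int(x)+91:15].min(2))
plan(((636,47,62),tool(169.6,40)),((592,55,8),tool(169.6,40)),vmax=25)
"
```

```text
pred [[271.0, 226.0], [251.0, 373.0], [338.0, 379.0], [346.0, 231.0]]
c 301.8780219678219 296.6699797544062 [[ 85  87  90  85 108 135 135 136 136  96  90  95  92]
 [ 86  89  87  91 236 238 238 238 239 170 173 168 175]
 [ 87  85 163 171 237 239 240 240 241 174 166 170 178]
 [ 88  92 165 166 238 240 241 242 242 174 169 172 172]
 [ 86  73 169 170 240 241 243 243 243 172 174 170 169]
 [ 81  31 118 191 241 242 243 244 244 171 165 171 169]
 [ 26  29  96 239 241 242 243 245 245 171 170 165 170]]
t 51.5 pos [615.3  66.2  87.7] rot [-179.9  -43.1  173.7] q [ 0.05  0.92  1.18  0.11  1.79 -1.43] F [-0.4 -0.5  0.5] op 0.751
2 rows, turn each [-1.4 -1.6  1.5]
-0.43 -0.21 0.04; -0.43 -0.20 0.05
3 rows, turn each [0. 0. 0.]
-0.00 -0.00 0.58; -0.00 -0.00 0.58; -0.00 -0.00 0.58
```

```bash
python3 -c "
from flip import *
p=vision.camera_params('wrist'); im=np.load('pics/w12.npy'); m=((im.min(2)>215)*255).astype('uint8'); n,l,st,c=cv2.connectedComponentsWithStats(m); i=l[300,310]
k=cv2.findContours((l==i).astype('uint8'),cv2.RETR_EXTERNAL,cv2.CHAIN_APPROX_NONE)[0]; k=max(k,key=len)
a=cv2.approxPolyDP(k,6,True)[:,0]; W=[ray('wrist',q,20,p)[:2].round(1).tolist() for q in a]; print(a.tolist(),W)
print(cv2.minAreaRect(np.array([ray('wrist',q,20,p)[:2] for q in k[:,0]],'float32')))
"
```

```text
[[344, 240], [270, 251], [253, 372], [335, 378]] [[546.5, 85.1], [548.8, 41.7], [615.6, 29.5], [623.2, 70.6]]
((581.1770629882812, 56.97358322143555), (42.747886657714844, 78.6082992553711), 79.29671478271484)
```

Emit:
move_arm(series="-0.5 -0.41 -0.21 0.04 -1.4 -1.6 1.5; -0.5 -0.41 -0.2 0.05 -1.4 -1.6 1.5; -0.5 0 0 0 0 0 0; -0.5 0 0 0.5 0 0 0; -0.5 0 0 0.5 0 0 0; -0.5 0 0 0.2 0 0 0; -0.5 0 0 0 0 0 0")

```text
clock: 52.35
eef_pos: [607.1, 51.6, 32.3]
tcp_rot: [3.137, -0.673, 2.957]
contact_force: [-0.3, -0.1, 0.4]
opening: 0.754
```

```bash
python3 -c "
from kin import *
plan(((593.5,55,8.5),tool(169.6,40)),vmax=30)
"
```

```text
t 52.4 pos [607.1  51.6  32.3] rot [179.7 -38.6 169.5] q [ 0.01  0.92  1.28  0.13  1.6  -1.41] F [-0.3 -0.1  0.4] op 0.754
1 rows, turn each [ 0.4  1.4 -0.1]
-0.10 0.02 0.68
```

Emit:
move_arm(series="-0.5 -0.06 0.02 0.36 0.2 0.7 0; -0.5 -0.04 0 0.32 0.2 0.7 0; -0.5 0 0 0 0 0 0; 1 0 0 0 0 0 0; 1 0 0 0 0 0 0; 1 0 0 0 0 0 0; 1 0 0 0 0 0 0", grip_force=60)

```text
clock: 53.22
eef_pos: [594.6, 55.2, 8.1]
tcp_rot: [-3.14, -0.696, 2.958]
contact_force: [-0.1, 0.7, -1.4]
opening: 0.496
```

```bash
python3 -c "
from flip import *
s=r.sense(); np.save('grasp.npy',np.r_[s['eef_pos'],s['tcp_rot']])
plan(((593,55,100),tool(169.6,40)),((530,40,170),tool(130,40)),((460,20,180),tool(90.5,40)),vmax=32)
"
```

```text
t 53.2 pos [594.6  55.2   8.1] rot [-179.9  -39.9  169.5] q [ 0.02  0.95  1.3   0.13  1.58 -1.41] F [-0.1  0.7 -1.4] op 0.496
3 rows, turn each [-0.  0. -0.]
0.50 -0.01 -0.58; 0.50 -0.01 -0.58; 0.50 -0.00 -0.58
5 rows, turn each [-5.1 -0.   6.1]
0.45 -0.13 -0.08; 0.44 -0.17 -0.09; 0.42 -0.21 -0.11; 0.39 -0.24 -0.13; 0.37 -0.27 -0.15
5 rows, turn each [-5.1 -0.   6.1]
0.15 -0.33 0.06; 0.11 -0.35 0.03; 0.07 -0.36 -0.00; 0.03 -0.36 -0.04; -0.00 -0.36 -0.07
```

Emit:
move_arm(series="1 0.5 0 -0.58 0 0 0; 1 0.5 0 -0.58 0 0 0; 1 0.5 0 -0.58 0 0 0; 1 0.45 -0.13 -0.08 -5.1 0 6.1; 1 0.44 -0.17 -0.09 -5.1 0 6.1; 1 0.42 -0.21 -0.11 -5.1 0 6.1; 1 0.39 -0.24 -0.13 -5.1 0 6.1; 1 0.37 -0.27 -0.15 -5.1 0 6.1; 1 0.15 -0.33 0 -5.1 0 6.1; 1 0.11 -0.35 0 -5.1 0 6.1; 1 0.07 -0.36 0 -5.1 0 6.1; 1 0.03 -0.36 -0.04 -5.1 0 6.1; 1 0 -0.36 -0.07 -5.1 0 6.1; 1 0 0 0 0 -8 0; 1 0 0 0 0 -8 0; 1 0 0 0 0 -8 0; 1 0 0 0 0 -8 0; 1 0 0 0 0 -8 0")

```text
clock: 55.48
eef_pos: [456.3, 17.0, 189.4]
tcp_rot: [3.134, 0.026, 1.516]
contact_force: [-0.0, 0.4, -1.2]
opening: 0.497
```

```bash
python3 -c "
from flip import *
plan(((458,20,170),tool(90.5,-81)),vmax=32,wmax=8.3)
"
```

```text
t 55.5 pos [456.3  17.  189.4] rot [179.6   1.5  86.9] q [ 0.05  0.14  2.03 -0.03  0.97  0.13] F [-0.   0.4 -1.2] op 0.497
10 rows, turn each [-0.2 -7.9 -0.3]
0.01 0.00 0.05; 0.02 0.00 0.05; 0.02 0.00 0.04; 0.03 0.00 0.04; 0.03 0.00 0.04; 0.04 0.00 0.03; 0.04 0.00 0.03; 0.04 0.00 0.02; 0.05 0.00 0.01; 0.05 0.00 0.01
```

Emit:
move_arm(series="1 0.01 0 0.05 -0.2 -7.9 -0.3; 1 0.02 0 0.05 -0.2 -7.9 -0.3; 1 0.02 0 0.04 -0.2 -7.9 -0.3; 1 0.03 0 0.04 -0.2 -7.9 -0.3; 1 0.03 0 0.04 -0.2 -7.9 -0.3; 1 0.04 0 0.03 -0.2 -7.9 -0.3; 1 0.04 0 0.03 -0.2 -7.9 -0.3; 1 0.04 0 0.02 -0.2 -7.9 -0.3; 1 0.05 0 0.01 -0.2 -7.9 -0.3; 1 0.05 0 0.01 -0.2 -7.9 -0.3; 1 0 0 0 0 0 0; 1 0.75 0 0.12 0 0 0; 1 0.75 0 0.12 0 0 0; 1 0.4 0 0.1 0 0 0; 1 0 0 0 0 0 0")

```text
clock: 57.35
eef_pos: [463.2, 21.8, 96.2]
tcp_rot: [2.987, 1.43, 1.425]
contact_force: [0.5, 1.0, -0.8]
opening: 0.499
```

```bash
python3 -c "
from flip import *
plan(((458,20,54),tool(90.5,-81)),vmax=32,wmax=8)
g=np.load('grasp.npy'); s={'eef_pos':g[:3],'tcp_rot':g[3:]}; c=r.sense()
u=np.array([.984,-.18,0]);C=np.array([[580,57,z] for z in(0,20)]);C=np.vstack([C-42*u,C+42*u])
print(after(C,c['eef_pos'],R.from_euler('xyz',c['tcp_rot']),s).round(0))
"
```

```text
t 57.4 pos [463.2  21.8  96.2] rot [171.1  81.9  81.7] q [ 0.66  0.95  1.83 -0.91  1.66  1.3 ] F [ 0.5  1.  -0.8] op 0.499
2 rows, turn each [ 0.1  0.5 -0.6]
0.52 -0.08 0.10; 0.52 -0.07 0.10
[[463. -15.  52.]
 [464.   2.  42.]
 [462.  29. 124.]
 [462.  46. 113.]]
```

Emit:
move_arm(series="1 0.49 -0.07 0.1 0.1 0.5 -0.6; 1 0.47 -0.07 0.1 0.1 0.5 -0.6; 1 0 0 0 0 0 0; -0.7 0 0 0 0 0 0; -0.7 0 0 0 0 0 0; -0.7 0 0 0 0 0 0; -0.7 0 0 0 0 0 0; -0.7 -0.6 0 -0.1 0 0 0; -0.7 -0.9 0 -0.15 0 0 0; -0.7 -0.9 0 -0.15 0 0 0; -0.7 0 0 0 0 0 0")

```text
clock: 58.72
eef_pos: [458.6, 20.3, 157.1]
tcp_rot: [3.13, 1.411, 1.567]
contact_force: [0.2, -0.8, -0.5]
opening: 0.854
```

```bash
python3 -c "
from flip import *
plan(((455,40,170),tool(90,0)),wmax=8.5)
"
```

```text
t 58.7 pos [458.6  20.3 157.1] rot [179.4  80.8  89.8] q [ 0.66  0.82  1.87 -0.91  1.69  1.21] F [ 0.2 -0.8 -0.5] op 0.854
10 rows, turn each [0.  8.1 0. ]
-0.02 -0.01 -0.05; -0.02 -0.01 -0.06; -0.01 -0.01 -0.06; 0.00 -0.01 -0.06; 0.01 -0.01 -0.06; 0.02 -0.01 -0.06; 0.02 -0.01 -0.05; 0.03 -0.01 -0.05; 0.04 -0.01 -0.04; 0.04 -0.01 -0.04
```

Emit:
move_arm(series="-0.5 -0.02 -0.01 -0.05 0 8.1 0; -0.5 -0.02 -0.01 -0.06 0 8.1 0; -0.5 -0.01 -0.01 -0.06 0 8.1 0; -0.5 0 -0.01 -0.06 0 8.1 0; -0.5 0.01 -0.01 -0.06 0 8.1 0; -0.5 0.02 -0.01 -0.06 0 8.1 0; -0.5 0.02 -0.01 -0.05 0 8.1 0; -0.5 0.03 -0.01 -0.05 0 8.1 0; -0.5 0.04 -0.01 -0.04 0 8.1 0; -0.5 0.04 -0.01 -0.04 0 8.1 0; -0.5 0 0 0 0 0 0")

```text
clock: 60.1
eef_pos: [454.1, 41.5, 164.6]
tcp_rot: [3.14, -0.044, 1.577]
contact_force: [-0.0, -0.8, -0.2]
opening: 0.748
```

```bash
python3 -c "
from flip import *
p=snap('wrist','w13'); plan(((463,41,70),tool(90,0)))
im=np.load('pics/w13.npy'); g=im.min(2)
hsv=((g>120)).astype('uint8')
for th in (120,200):
  pass
print(g[150:330:10,270:410:8])
json.dump({k:np.array(v).tolist() for k,v in p.items()},open('p13.json','w'))
"
```

```text
t 60.1 pos [454.   41.9 164.4] rot [180.   -2.4  90.4] q [0.06 0.17 2.05 0.05 0.92 0.02] F [0.4 0.  0.2] op 0.751
3 rows, turn each [ 0.  -0.8  0.1]
-0.04 0.07 0.79; -0.03 0.07 0.79; -0.02 0.08 0.79
[[148 154 156 150 157 161 152 160 156 158 150 154 152 152 157 155 156 150]
 [150 157 159 149 163 159 154 156 159 160 160 162 155 150 157 159 151 157]
 [148 150 156 156 230 237 236 236 235 234 232 231 147 158 156 153 157 153]
 [154 151 153 154 229 235 235 235 235 235 234 234 141 152 152 154 152 154]
 [153 159 164 157 229 235 234  63  65 216 233 233 155 154 153 158 152 154]
 [160 157 151 157 228 234 234  61  62 226 233 232 157 153 159 152 158 156]
 [156 155 158 159 227 233 233  61  59 232 232 231 154 159 155 152 159 147]
 [160 154 164 152 226 232 232  57  59 231 231 231 154 153 152 152 153 156]
 [163 159 156 164 224 231 231  55  55 230 230 229 148 151 151 152 147 152]
 [164 155 166 161 224 230 230 146 145 230 229 229 153 160 155 144 150 147]
 [155 160 158  87 222 229 229 227 127 126 126 126  84  84  80  83  79 150]
 [ 85 154  89  89 123 126 126  36  56 125 126 126  83  82  85  80  82  80]
 [ 82  85  87  87 121 126 125  61  68 105 124 125  81  84  84  82  81  80]
 [ 84  86  84  80 120 125 125 124 124 125 124 124  83  79  79  79  79  78]
 [ 84  84  84  82  86  85  83  81  84  81  82  78  83  78  83  79  78  80]
 [ 83  82  84  79  86  82  84  81  84  78  77  79  75  82  80  80  79  78]
 [152 143 149 150  84  80  79  79  82  77  81  80  79  77  74  79  78  77]
 [156 146 150 150 152  85  81  80  78  74  80  79  80  77  79  77  76  79]]
```

View pics/w13.png

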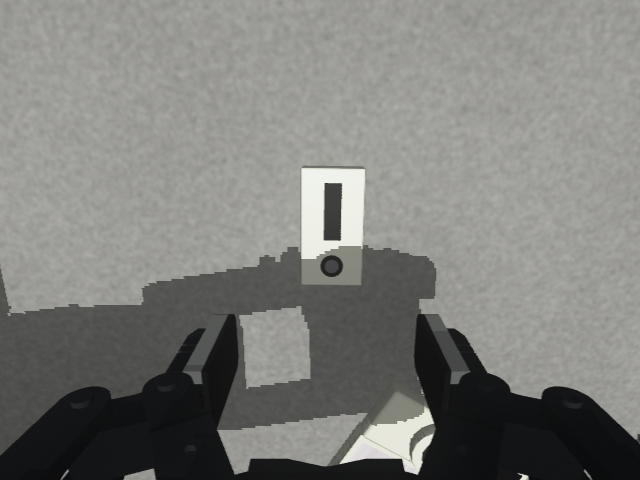

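Also flipped: window up, centred at (332,226). One viewing is left for the final check.

```bash
python3 -c "
from flip import *
p={k:(np.array(v) if isinstance(v,list) else v) for k,v in json.load(open('p13.json')).items()}
f=lambda u,v:ray('wrist',(u,v),20,p)[:2].round(1)
print(f(332.5,226),f(333.5,168),f(331.5,285)); c=f(332.5,226)
plan(((*c,70),tool(91,0)))
"
```

```text
[458.   49.2] [458.2  88.9] [457.7   5.6]
t 60.1 pos [454.   41.9 164.4] rot [180.   -2.4  90.4] q [0.06 0.17 2.05 0.05 0.92 0.02] F [0.4 0.  0.2] op 0.751
3 rows, turn each [ 0.  -0.8 -0.2]
0.03 0.03 0.79; 0.04 0.03 0.79; 0.05 0.03 0.79
```

Emit:
move_arm(series="-0.5 0.03 0.03 0.79 0 -0.8 0; -0.5 0.04 0.03 0.79 0 -0.8 0; -0.5 0.05 0.03 0.78 0 -0.8 0; -0.5 0 0 0 0 0 0; -0.5 0 0 0.45 0 0.3 0; -0.5 0 0 0.45 0 0.3 0; -0.5 0 0 0.5 0 0 0; -0.5 0 0 0 0 0 0; 1 0 0 0 0 0 0; 1 0 0 0 0 0 0; 1 0 0 0 0 0 0; 1 0 0 0 0 0 0", grip_force=50)

```text
clock: 61.65
eef_pos: [460.9, 54.4, 15.2]
tcp_rot: [3.138, 0.004, 1.587]
contact_force: [-0.1, -0.1, -1.1]
opening: 0.491
```

```bash
python3 -c "
from flip import *
s=r.sense(); off=s['eef_pos'][1]-48; print('off along x',off, 'grip z',s['eef_pos'][2])
d=97+off; t=(467+d*.518,-289+d*.855); print(t)
plan(((s['eef_pos'][0],s['eef_pos'][1],75),tool(90,0)),((*t,75),tool(58.8,0)))
"
```

```text
off along x 6.403208706008257 grip z 15.195059443295797
(np.float64(520.5628621097122), np.float64(-200.59025655636293))
t 61.6 pos [460.9  54.4  15.2] rot [179.8   0.2  90.9] q [ 0.12  0.45  2.12 -0.01  0.57  0.11] F [-0.1 -0.1 -1.1] op 0.491
2 rows, turn each [0.1 0.1 0.5]
-0.00 0.00 -0.75; -0.00 0.00 -0.75
8 rows, turn each [-0.  -0.   3.9]
-0.80 0.19 0.00; -0.78 0.24 0.00; -0.76 0.29 0.00; -0.74 0.34 0.00; -0.72 0.39 0.00; -0.69 0.44 0.00; -0.66 0.49 0.00; -0.62 0.53 0.00
```

Emit:
move_arm(series="-0.4 0 0 0 0 0 0; -0.4 0 0 0 0 0 0; -0.4 -0.12 0 0.2 0 0 0; -0.4 0 0 0 0 0 0; 1 0 0 0 0 0 0; 1 0 0 0 0 0 0; 1 0 0 0 0 0 0; 1 0 0 -0.75 0 0 0; 1 0 0 -0.85 0 0 0; 1 -0.8 0.19 0 0 0 3.9; 1 -0.78 0.24 0 0 0 3.9; 1 -0.76 0.29 0 0 0 3.9; 1 -0.74 0.34 0 0 0 3.9; 1 -0.72 0.39 0 0 0 3.9; 1 -0.69 0.44 0 0 0 3.9; 1 -0.66 0.49 0 0 0 3.9; 1 -0.5 0.45 0 0 0 3.9; 1 0 0 0 0 0 0")

```text
clock: 63.9
eef_pos: [522.7, -206.8, 73.0]
tcp_rot: [3.138, 0.002, 1.026]
contact_force: [-0.4, 0.7, -1.2]
opening: 0.499
```

```bash
python3 -c "
from flip import *
d=97+2.; t=(467+d*.518,-289+d*.855); print(t)
plan(((*t,70),tool(58.8,0)),((*t,13),tool(58.8,0)))
"
```

```text
(518.282, -204.35500000000002)
t 63.9 pos [ 522.7 -206.8   73. ] rot [1.798e+02 1.000e-01 5.880e+01] q [-0.38  0.46  1.89 -0.    0.79  0.17] F [-0.4  0.7 -1.2] op 0.499
1 rows, turn each [ 0.2  0.1 -0. ]
-0.00 -0.13 0.08
2 rows, turn each [0. 0. 0.]
0.00 -0.00 0.71; 0.00 -0.00 0.71
```

Emit:
move_arm(series="1 0 -0.13 0 0 0 0; 1 0 0 0 0 0 0; 1 0 0 0.6 0 0 0; 1 0 0 0.5 0 0 0; 1 0 0 0.3 0 0 0; 1 0 0 0 0 0 0")

```text
clock: 64.65
eef_pos: [516.7, -199.9, 15.8]
tcp_rot: [3.139, 0.002, 1.032]
contact_force: [0.1, -0.8, -0.8]
opening: 0.497
```

```bash
python3 -c "
from flip import *
plan(((518.3,-204.4,13),tool(58.8,0)))
"
```

```text
t 64.7 pos [ 516.7 -199.9   15.8] rot [1.799e+02 1.000e-01 5.910e+01] q [-0.37  0.54  1.93 -0.    0.67  0.17] F [ 0.1 -0.8 -0.8] op 0.497
1 rows, turn each [0.1 0.1 0.3]
-0.08 0.09 0.07
```

Emit:
move_arm(series="1 -0.08 0.09 0.04 0 0 0; 1 0 0 0 0 0 0; -0.4 0 0 0 0 0 0; -0.4 0 0 0 0 0 0; -0.4 0 0 0 0 0 0; -0.4 0 0 -0.6 0 0 0; -0.4 0 0 -0.9 0 0 0; -0.4 -0.6 0 -0.9 0 0 0; -0.4 -0.9 0 -0.9 0 0 0; -0.4 -0.9 0 -0.9 0 0 0; -0.4 -0.6 0 -0.9 0 0 0; -0.4 0 0 0 0 0 0")

```text
clock: 66.15
eef_pos: [455.5, -310.2, 227.4]
tcp_rot: [3.135, 0.003, 1.034]
contact_force: [0.5, 0.2, -0.3]
opening: 0.699
```

```bash
python3 -c "
from flip import *
p=snap('wrist','w14'); json.dump({k:np.array(v).tolist() for k,v in p.items()},open('p14.json','w'))
print('btn pred',proj('wrist',(544,-134,28),p)); snap('top','t14')
a=np.load('pics/w14.npy');b=np.load('pics/t14.npy')
cv2.imwrite('pics/m14.png',np.vstack([np.hstack([a[:, :600],np.zeros((480,200,3),'uint8')])[:480],np.hstack([cv2.resize(b[140:400,70:430],(160,116)),np.zeros((116,640,3),'uint8')])])[:600]) if 0 else None
cv2.imwrite('pics/m14.png',np.hstack([cv2.resize(a,(560,420)),cv2.resize(b[120:400,70:230],(240,420))]))
plan(((544,-134,120),tool(58.8,0)))
"
```

```text
btn pred [304.73094086 -77.18223754]
t 66.2 pos [ 454.7 -308.   224.3] rot [1.799e+02 1.000e-01 5.930e+01] q [-0.6   0.24  1.8  -0.    1.09 -0.06] F [-0.1  0.3  0.1] op 0.702
7 rows, turn each [0.  0.  0.1]
0.70 -0.04 0.37; 0.70 -0.04 0.37; 0.70 -0.05 0.37; 0.70 -0.05 0.37; 0.70 -0.05 0.37; 0.70 -0.05 0.37; 0.70 -0.05 0.37
```

View pics/m14.png

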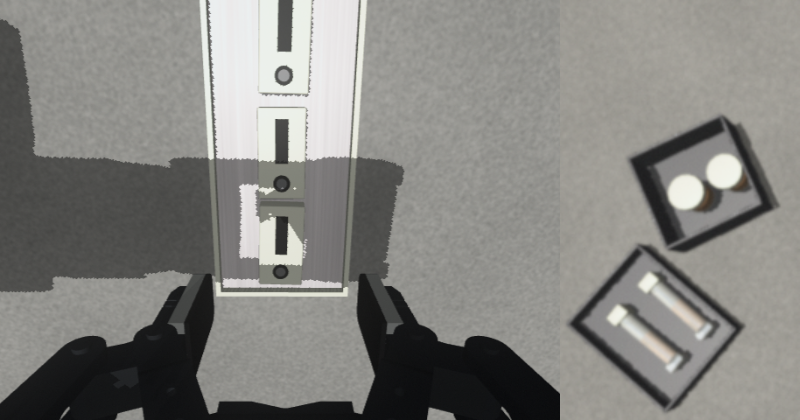

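Last view: all three cassettes window up in a row at x≈282, and the tubes and jars sit in their containers at right. I'll check the lower two cassettes' lengths numerically for an overlap, and find the button from image code on the way.

Emit:
move_arm(series="0 0.7 -0.05 0.2 0 0 0; 0.5 0.7 -0.05 0.2 0 0 0; 1 0.7 -0.05 0.3 0 0 0; 1 0.5 -0.05 0.3 0 0 0; 1 0 0 0 0 0 0")

```text
clock: 66.88
eef_pos: [499.3, -206.6, 175.5]
tcp_rot: [-3.131, 0.003, 1.038]
contact_force: [-0.5, 0.1, 0.3]
opening: 0.004
```

```bash
python3 -c "
from flip import *
p={k:(np.array(v) if isinstance(v,list) else v) for k,v in json.load(open('p14.json')).items()}
f=lambda u,v:ray('wrist',(u/.875,v/.875),26,p)[:2]
o=np.array([467,-289]);y=np.array([.518,.855])
print('along tray y:',[round(float((f(282,v)-o)@y),1) for v in (283,208,198,107,93)])
p=snap('wrist','w15'); im=np.load('pics/w15.npy'); x,yy=proj('wrist',(544,-134,28),p); print('pred',x,yy)
g=cv2.cvtColor(im,cv2.COLOR_BGR2GRAY); x,yy=int(x),int(yy); x0,y0=max(x-60,0),max(yy-60,0)
c=g[y0:yy+60,x0:x+60]; print(c[::8,::8])
m=((c<150)*255).astype('uint8'); n,l,st,ce=cv2.connectedComponentsWithStats(m)
for i in range(1,n):
    if st[i,4]>150: q=ce[i]+[x0,y0]; print(st[i],q.round(1),ray('wrist',q,28,p).round(1))
plan(((544,-134,60),tool(58.8,0)))
"
```

```text
along tray y: [-129.9, -49.6, -39.7, 43.4, 55.1]
pred 332.6742704323297 96.53894205004912
[[155 160 162 162 158 154 160 159 154 150 151 157 145 150 156]
 [154 157 157 160 158 163 156 149 157 149 157 153 153 155 147]
 [156 156 156 156 153 155 152 152 156 152 157 161 154 149 149]
 [241 241 241 241 242 241 239 241 240 209 240 240 240 240 239]
 [241 242 241 242 206 242 241 241 241 241 235 240 240 240 239]
 [241 242 241 242 242 241 157 163 157 140 241 229 240 240 239]
 [241 242 241 212 241 150 168 164 158 148 241 237 239 240 239]
 [241 241 242 225 242 165 167 165 158 147 227 241 240 240 240]
 [241 242 242 216 241 157 160 159 153 143 241 238 240 240 240]
 [242 241 241 241 242 123 153 152 146 122 241 180 239 239 239]
 [241 240 241 241 221 242 242  84 229 241 239 240 240 239 239]
 [241 241 241 241 240 177 241 241 240 230 239 239 239 238 238]
 [147 150 156 163 172 177 182 187 187 191 194 200 203 209 212]
 [242 237 241 241 241 241 241 241 241 241 241 241 240 240 240]
 [239 239 236 239 238 235 238 107 113 112 145 180 206 232 235]]
[ 69   5  51  15 176] [378.2  50. ] [ 581.9 -124.8   28. ]
[ 36  34  45  49 712] [333.6  96.5] [ 544.5 -134.3   28. ]
t 66.9 pos [ 499.4 -207.3  176. ] rot [-179.4    0.2   59.4] q [-0.4   0.29  1.86 -0.    1.    0.14] F [ 0.1  0.4 -0.5] op 0.0
5 rows, turn each [-0.1  0.   0.1]
0.43 0.01 0.58; 0.43 0.01 0.58; 0.43 0.01 0.58; 0.43 0.01 0.58; 0.43 0.00 0.58
```

No overlap (gaps of about 8 and 12 mm), and the button is at (544.5, −134).

Emit:
move_arm(series="1 0.43 0.01 0.58 0 0 0; 1 0.43 0.01 0.58 0 0 0; 1 0.43 0.01 0.58 0 0 0; 1 0.43 0.01 0.58 0 0 0; 1 0.35 0 0.5 0 0 0; 1 0 0 0 0 0 0")

```text
clock: 67.68
eef_pos: [542.2, -137.6, 59.7]
tcp_rot: [-3.132, 0.004, 1.037]
contact_force: [-0.4, 0.6, 0.5]
opening: -0.002
```

```bash
python3 -c "
from flip import *
plan(((544.5,-134,40),tool(58.8,0)))
"
```

```text
t 67.7 pos [ 542.2 -137.6   59.7] rot [-179.4    0.2   59.4] q [-0.25  0.48  1.89 -0.    0.78  0.29] F [-0.4  0.6  0.5] op -0.002
1 rows, turn each [-0.6  0.2  0.6]
0.11 0.01 0.49
```

Emit:
move_arm(series="1 0.11 0.01 0.25 0 0 0; 1 0 0 0.2 0 0 0; 1 0 0 0.1 0 0 0; 1 0 0 0.1 0 0 0; 1 0 0 0 0 0 0")

```text
clock: 68.3
eef_pos: [545.5, -135.5, 36.1]
tcp_rot: [-3.134, 0.003, 1.035]
contact_force: [-2.3, 2.1, 4.5]
opening: -0.004
```

Emit:
move_arm(series="1 0 0 0.06 0 0 0; 1 0 0 0.05 0 0 0; 1 0 0 0 0 0 0")

```text
clock: 68.68
eef_pos: [545.5, -135.6, 36.6]
tcp_rot: [-3.135, 0.002, 1.034]
contact_force: [-2.0, 1.9, 4.5]
opening: -0.001
```

Emit:
move_arm(series="1 0 0 0.15 0 0 0; 1 0 0 0.15 0 0 0; 1 0 0 0.15 0 0 0")

```text
clock: 69.05
eef_pos: [546.4, -136.0, 34.6]
tcp_rot: [-3.136, 0.002, 1.034]
contact_force: [-24.6, 8.4, 82.9]
opening: 0.004
```

It bottomed out at 83 N, harder than intended but under the 120 N limit. I'll back off now.

Emit:
move_arm(series="1 0 0 -0.2 0 0 0; 1 0 0 -0.6 0 0 0; 1 0 0 -0.9 0 0 0; 1 0 0 -0.9 0 0 0; 1 -0.3 0 -0.9 0 0 0; 1 0 0 0 0 0 0; 1 0 0 0 0 0 0")

```text
clock: 69.92
eef_pos: [540.4, -148.3, 182.2]
tcp_rot: [-3.141, 0.001, 1.033]
contact_force: [-0.1, 0.0, 0.5]
opening: -0.003
```

```bash
python3 -c "
from flip import *
s=log(); print(s['clock'],s['eef_pos'].round(1),s['contact_force'].round(1))
b0=cv2.imread('pics/top0.png')
snap('scene','s16'); a=np.load('pics/s16.npy'); s0=cv2.imread('pics/scene0.png')
d=cv2.absdiff(a,s0).max(2)
for n,(x,y) in dict(rinse=(349,290),timer=(291,324),petri=(394,277),button=(225,267)).items(): print(n,d[y-12:y+12,x-12:x+12].mean().round(1))
# cassettes via top camera: dark windows inside tray
snap('top','t16'); t=np.load('pics/t16.npy'); g=t.max(2)
o=np.array([467,-289]);y=np.array([.518,.855])
for d0 in (-88,3,99):
    q=proj('top',(*(o+d0*y),26)); x0,y0=q.astype(int); c=g[y0-22:y0+23,x0-22:x0+23]; print(d0,q.round(0),'dark px',int((c<90).sum()))
"
```

```text
69.925 [ 540.4 -148.3  182.2] [-0.1  0.   0.5]
rinse 5.2
timer 3.1
petri 5.6
button 17.5
-88 [545. 342.] dark px 35
3 [502. 317.] dark px 0
99 [458. 291.] dark px 920
```

Forces are clear and the neighbours are unmoved. The button top turned out higher than the 28 mm I assumed, so I'll recompute its centre and press again gently to measure the travel.

```bash
python3 -c "
from flip import *
for z in (34,38,41): print(z,ray('top',(228/3+345,233/3+200),z).round(1))
c=ray('top',(228/3+345,233/3+200),40)
plan(((c[0],c[1],60),tool(58.8,0)),((c[0],c[1],45),tool(58.8,0)))
"
```

```text
34 [ 543.9 -132.2   34. ]
38 [ 543.6 -131.3   38. ]
41 [ 543.3 -130.6   41. ]
t 70.0 pos [ 540.5 -148.2  181.9] rot [-1.799e+02  1.000e-01  5.920e+01] q [-0.27  0.31  1.82 -0.    1.02  0.27] F [ 0.4  0.2 -0.6] op -0.001
4 rows, turn each [-0.   0.   0.1]
0.10 -0.04 0.76; 0.10 -0.04 0.76; 0.10 -0.04 0.76; 0.10 -0.04 0.76
1 rows, turn each [0. 0. 0.]
0.00 -0.00 0.38
```

Emit:
move_arm(series="1 0.1 -0.04 0.76 0 0 0; 1 0.1 -0.04 0.76 0 0 0; 1 0.1 -0.04 0.76 0 0 0; 1 0.1 -0.04 0.7 0 0 0; 1 0 0 0.2 0 0 0; 1 0 0 0 0 0 0")

```text
clock: 70.78
eef_pos: [540.5, -129.5, 46.2]
tcp_rot: [-3.133, 0.004, 1.034]
contact_force: [0.6, 0.0, 0.5]
opening: 0.001
```

Emit:
move_arm(series="1 0 0 0.08 0 0 0; 1 0 0 0.08 0 0 0")

```text
clock: 71.03
eef_pos: [541.5, -130.0, 41.1]
tcp_rot: [-3.136, 0.003, 1.034]
contact_force: [-1.3, 0.2, 2.1]
opening: 0.004
```

Emit:
move_arm(series="1 0 0 0.08 0 0 0; 1 0 0 0.08 0 0 0")

```text
clock: 71.28
eef_pos: [541.7, -130.0, 35.7]
tcp_rot: [-3.136, 0.003, 1.034]
contact_force: [-5.6, 2.1, 28.1]
opening: -0.005
```

Emit:
move_arm(series="1 0 0 0.08 0 0 0")

```text
clock: 71.4
eef_pos: [541.9, -130.1, 35.1]
tcp_rot: [-3.137, 0.003, 1.034]
contact_force: [-16.1, 5.3, 60.2]
opening: -0.004
```

Emit:
move_arm(series="1 0 0 0.08 0 0 0")

```text
clock: 71.53
eef_pos: [541.9, -130.1, 35.2]
tcp_rot: [-3.136, 0.003, 1.034]
contact_force: [-16.0, 5.1, 51.6]
opening: -0.001
```

Contact starts at about 42 mm and bottoms at 35.2 mm, so the full 6 mm of travel is used. Retracting clear of the top view.

Emit:
move_arm(series="1 0 0 -0.15 0 0 0; 1 0 0 -0.6 0 0 0; 1 0 0 -0.9 0 0 0; 1 0.5 0 -0.9 0 0 0; 1 0.8 0 -0.6 0 0 0; 1 0.8 0 0 0 0 0; 1 0.8 0 0 0 0 0; 1 0.8 -0.3 0 0 0 0; 1 0.8 -0.5 0 0 0 0; 1 0.8 -0.5 0 0 0 0; 1 0.8 -0.5 0 0 0 0; 1 0 0 0 0 0 0; 1 0 0 0 0 0 0")

```text
clock: 73.15
eef_pos: [611.7, 122.4, 167.4]
tcp_rot: [3.136, -0.002, 1.032]
contact_force: [0.1, -0.5, -0.3]
opening: 0.0
```

```bash
python3 -c "
from flip import *
s=log(); print(s['clock'],s['eef_pos'].round(1),s['contact_force'].round(1))
snap('scene','s17'); a=np.load('pics/s17.npy'); s0=cv2.imread('pics/scene0.png'); d=cv2.absdiff(a,s0).max(2)
for n,(x,y) in dict(rinse=(349,290),timer=(291,324),petri=(394,277),button=(225,267)).items(): print(n,d[y-10:y+10,x-10:x+10].mean().round(1))
snap('top','t17'); g=np.load('pics/t17.npy').max(2)
o=np.array([467,-289]);y=np.array([.518,.855])
m=((g<110)*255).astype('uint8'); n,l,st,c=cv2.connectedComponentsWithStats(m)
for i in range(1,n):
    if 8<st[i,4]<300:
        w=ray('top',c[i],26)[:2]-o; e=[w@[.855,-.518],w@y]
        if abs(e[0])<62 and abs(e[1])<143: print('dark blob px',st[i,4],'in tray x,y',np.round(e,0))
"
```

```text
73.15 [611.7 122.4 167.4] [ 0.1 -0.5 -0.3]
rinse 6.1
timer 3.2
petri 6.7
button 5.5
dark blob px 91 in tray x,y [  1. 111.]
dark blob px 25 in tray x,y [-0. 72.]
dark blob px 10 in tray x,y [ 5. 48.]
dark blob px 98 in tray x,y [-1. 16.]
dark blob px 27 in tray x,y [ -1. -23.]
dark blob px 42 in tray x,y [ -3. -42.]
dark blob px 106 in tray x,y [ -1. -76.]
dark blob px 34 in tray x,y [  -2. -114.]
dark blob px 12 in tray x,y [ -49. -136.]
```

All three windows and wells show in the tray, the button looks as it did at the start, and nothing else has moved.

```bash
python3 -c "
from rig import r
print(r.sign_off())"
```

```text
the job is handed in; nothing more can be done
None
```

The job is done and handed in at about 73 s; the sign-off gives no verdict.

- **Cassettes:** All three are in the incubator tray, window up. I flipped the two that lay window-down by leaning the tool to grip them, turning them past vertical and letting them tip over. One had been knocked about 5 cm aside, so I found it again with the wrist camera first.
- **Tubes and jars:** Both tubes lie in the low tray and both jars stand in the square box. My last picture, taken before the button presses, showed them in place.
- **Start button:** I pressed it twice after the cassettes were in. The first press reached 83 N at the wrist, harder than intended (the limit is 120 N). The second was to check the travel: contact near 42 mm, bottomed at 35.2 mm (about 60 N), which is the full 6 mm. It then came back up.
- **Last checks:**
    - In the top view, all three windows and wells appear inside the tray, along its middle, with gaps of about 8 and 12 mm between the cassettes.
    - In the scene view, the rinse bottle, timer, glass dish and button look the same as at the start.
    - The tool was in the air with no contact force.
    - No check failed. One earlier top-view check of the cassettes was unusable because the arm was in the way, so I repeated it.

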